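Lock a sample cassette in the inverting stand, tug it, turn it over

ROBOT

A 6-joint arm with a two-finger parallel gripper is mounted at the origin on a cart in front of the work surface, level with it; the furniture and walls round the work are solid. World frame = base frame: x ahead of the robot, y to its left, z up, the work surface at z = 0. Lengths are in m, angles in rad, forces in N, time in s.
With the tool pointing down it reaches from about 0.35 to 0.875 m from the base axis. Payload 4.2 kg.
Tool frame: the origin (TCP) lies midway between the tips of the shut fingers; the grasp point (between the pads) lies 19 mm behind it; z points along the fingers, y is the direction in which the jaws open and shut (so a half turn about z gives the same grasp; the last joint's range is limited). The gripper opens to 87 mm and grips with 3 to 60 N. Pads are 19 mm wide; open, the fingers measure 117 mm over their backs; the gripper's body (75 mm by 190 mm) begins 51 mm behind the grasp point.
Start: joints at [-0.889, 0.385, 0.008, 0, -1.194, -0.259], TCP at [0.256, -0.57, 0.223] pointing down, gripper open.
Joint ranges: [-3.14, 3.14], [-1.21, 2.06], [-1.07, 1.41], [-3.16, 2.05], [-2.99, -0.16], [-3.1, 3.1]. Speed limits (rad/s): [2.79, 2.79, 3.14, 3.14, 3.14, 3.14].

INTERFACE

Orientations are given as a rotation vector (axis times angle).
In Python, from rig import robot, imaging, spotter gives the robot as it stands. The module is installed in compiled form; this text tells all that it offers.
- The arm moves only by the tool carry_out, never from a script. Its argument "increments" is a list of rows, each a list of 4 numbers: the shift along the world's x, y, z in cm, then the turn about the world's z in rad. A call has 1 to 8 rows; each row shifts and turns the pose as measured when the row begins; what a row does not reach is not made up. A row lasts 1/8 s, in which the tool goes at most 62.5 mm and 10.7 degrees, less where a joint would pass 70% of its speed; a pose out of reach is approached as far as the arm can. A call with a gripper value outside its range is refused whole. "jaw" is the opening, from 0 (shut) to 1 (fully open), set as the call begins (left out, the last holds). The fingers move at their own pace and stop on an object; "newtons" is the grip in N (left out, the last holds). Time passes only in rows, so rows that do not move let the fingers close. It gives the time, the measured TCP pose, the force and the opening at its end, in the units of the state.
- robot.observe(): the state, without advancing time (a new reading comes with each control period).
- imaging.camera(name): name is "scene" or "side" or "wrist"; returns a dict with "color" (384x512x3 uint8, red, green, blue), "camera_matrix" (3x3 intrinsics, pixels), "rvec" (rotation vector, rad) and "tvec" (3), from world to camera coordinates, as OpenCV has them. Camera axes: x right, y down, z forward; pixel columns grow to the right and rows downward; lengths in m; the calibration is good to about 2 mm. A picture is of the moment at which its call begins. There is no depth.
- robot.job_done(): hands the job in, once; it reports no verdict.
Trained networks look in a picture, given as the dict that the camera call returned (one of the last four; its "shot" number tells which), for a name from the list of things; names that differ only in an ending like _2 or _b are one class to them, and where a whole thing is asked for, a point or a joint stands for the part that bears it (a point fixed in the world has none). Each returns a list of dicts, best first, with "confidence" (0 to 1); they miss things now and then, are a little off and sometimes report something else, mostly with a low value. They report only what shows in the picture. A call takes as long as a camera call. They do not tell look-alikes from the thing itself.
- spotter.cut_out(picture, target): "region" (384x512 bool, what is visible of it) and "bbox" ([centre column, centre row, width, height] in pixels, round what is visible of it).
- spotter.place_of(picture, target): "centre" ([column, row] in pixels: a listed point, or the origin of a listed thing).
The state is a dict: "clock": time; "qpos": joint angles; "joint_velocities": joint speeds; "effort": joint torques, N m; "ee_pos": TCP position; "orientation": TCP orientation; "force": force on the tool from outside, world axes, zero at the start; "wrist_torque": the same for the moment, N m; "gripper_width": finger opening in m.
Only numpy, scipy, OpenCV 4.12 (cv2) and the standard library are available. Lean on these libraries where they do the work, as an engineer would, in place of code of your own. Each camera call takes 0.05 s, during which the arm holds its last target.

TASK

Set the blue sample cassette flat into the sloping bed of the inverting stand, then swing the yellow retaining frame over it and press its free edge down until the catch snaps over it and holds it shut by itself. Before turning anything, take the cassette by its upright grip and tug it away from the bed, firmly enough that it pulls against the locked frame, to confirm that the catch holds. Then let go and turn the red-handled crank, over the top towards the front of the stand, until the bed hangs fully upside down against its stop with the cassette still locked in; leave the timer, the tip box and the small bottle undisturbed.

Things in the scene. Friction and masses are not known exactly. Their poses are not given: they have to be found in the camera images.
- cassette: loose closed sample cassette, 0.2 kg: box 80 x 110 x 30 mm (x, y, z), blue sides, white top with round windows; on the middle of its top stands a blue grip, 14 mm thick along x, 44 mm long along y, 46 mm high (76 mm from underside to grip top). Origin at the centre of its underside, z up out of the top. The same after a half turn about z. Starts flat on the worktop.
- cassette_centre (a point): point on the cassette's vertical centre line 38 mm above its underside (half-way up the whole, 8 mm above the white top, at the foot of the grip); axes as the cassette's. The grip runs from 8 mm below this point to 38 mm above it. With the cassette in the bed and the frame shut, the frame's upper face is 3 mm above this point, so the 35 mm of grip above that stay free to take.
- stand: white inverting stand, fixed to the worktop: foot plate 100 x 250 mm, two uprights at y = +-115 mm (10 mm thick, 150 mm high, 50 mm deep) carrying a horizontal axle along y, 125 mm above the worktop over the origin. Origin on the worktop under the middle; its front faces -x.
- rotor (a joint): angle (rad) of the bed about the stand's axle. 0: loading stop, the bed's upward normal leans 25 degrees towards the stand's front (-x). It grows as the bed's upper side turns further to the front and down; 2.705 (155 degrees, the other stop): bed level, fully upside down. Starts at 0 to 0.1. Stiff bearing (0.35 N m of friction): it stays where it is left.
- bed_centre (a point): centre of the bed's upper surface, 30 mm under the axle; x up the slope (away from the stand's front), y along the axle (to the stand's left), z the bed's normal. The bed is a pocket 90 x 120 mm (x, y) in a lip 10 mm high, 5 mm thick: 5 mm of play round the cassette, whose y lies along this y. Seated, cassette_centre is 38 mm from here along z; it may slide against the lower lip.
- frame (a joint): angle (rad) of the yellow frame about its hinge. 0: shut, parallel to the bed; 1.57: square to it. Starts open at 1.65 to 2.0 (its stop); pushed below about 1.3 it falls slowly until its tongue rests on the catch (about 0.09), not locked. Then 6 to 10 N down on the free edge makes the catch (black with a red nose, on the stand's left) snap over the tongue; it cannot be pulled open.
- frame_hinge (a point): middle of the frame's hinge, which lies on the crank side of the bed (bed y = -80 mm, 37 mm above the bed). Axes of the frame: x along the hinge, y to the free edge, z out of the upper face. Frame: 8 mm thick, 96 mm wide along x, from y = 4 to 154 mm, steel tongue to 163 mm; window for the cassette's grip 56 mm (x) by y = 38 to 122 mm. Shut, it lies 3 mm above the cassette's white top.
- frame_edge (a point): the place to press, marked with black ribs: on the frame's upper face (4 mm above its mid-plane), 142 mm from the hinge, on the 32 mm wide bar at the free edge; axes of the frame
- axle_mid (a point): point on the stand's axle, midway between the uprights, 125 mm above the worktop; axes of the stand; y is the axle
- crank_grip (a point): middle of the crank's red handle: a round bar 16 mm thick, 56 mm long, parallel to the axle, 65 mm from it, 168 mm to the stand's right (-y) of its middle; the crank arm (8 mm thick) is at its inner end. Fixed to the bed: at rotor 0 it is behind the axle, 12.5 degrees above its level; it passes over the top and ends in front, 12.5 degrees above level. About 6 N along its circle turn it.
- timer: small white bench timer, 62 x 62 x 18 mm; bystander, origin at the centre of its underside
- tip_box: yellow pipette tip box with clear lid, 90 x 122 x 68 mm; bystander, origin at the centre of its underside
- small_bottle: small bottle with red cap, 48 mm across, 97 mm high; bystander, origin at the centre of its underside
Things that resemble listed ones, but are neither listed nor needed, are in the scene too. Leave any purple look-alike of the cassette alone.

How it is judged:
On the way, in this order (a step that is already met when the one before it is completed fails the run):
1. the cassette lies flat in the bed, released (x of cassette_centre in the frame of bed_centre between -0.009 and 0.009 m and y of cassette_centre in the frame of bed_centre between -0.009 and 0.009 m and z of cassette_centre in the frame of bed_centre between 0.033 and 0.043 m and angle between the z axis of cassette_centre and the z axis of bed_centre, either way round below 0.12 rad and angle between the y axis of cassette_centre and the y axis of bed_centre, either way round below 0.15 rad and contact force between the fingers and cassette below 0.1 N), for 0.2 s.
2. the frame is locked shut over the cassette by the catch, with the robot off it (value of joint frame below 0.03 rad and contact force between each of the arm, the fingers and frame below 0.2 N and x of cassette_centre in the frame of bed_centre between -0.012 and 0.012 m and y of cassette_centre in the frame of bed_centre between -0.012 and 0.012 m and z of cassette_centre in the frame of bed_centre between 0.033 and 0.045 m and angle between the z axis of cassette_centre and the z axis of bed_centre, either way round below 0.12 rad and angle between the y axis of cassette_centre and the y axis of bed_centre, either way round below 0.15 rad), for 0.25 s.
3. the cassette, held in the fingers, is tugged against the locked frame (3 N or more) with the bed still facing up (contact force between cassette and frame above 3 N and contact force between the fingers and cassette above 1 N and value of joint frame below 0.04 rad and value of joint rotor below 0.5 rad), for 0.1 s.
At the end, for the whole second after the job is handed in: The bed is turned over to its stop (rotor over 2.61 rad), the frame is still locked shut (under 0.03 rad), the cassette is upside down (within 11 degrees), at rest, and inside the bed: its centre within 12 mm of the middle along x and y, 33 to 46 mm from the surface (value of joint rotor above 2.61 rad and value of joint frame below 0.03 rad and angle between cassette_centre's own z axis and vertical above 2.95 rad and linear speed of cassette below 0.02 m/s and x of cassette_centre in the frame of bed_centre between -0.012 and 0.012 m and y of cassette_centre in the frame of bed_centre between -0.012 and 0.012 m and z of cassette_centre in the frame of bed_centre between 0.033 and 0.046 m and angle between the z axis of cassette_centre and the z axis of bed_centre, either way round below 0.12 rad and angle between the y axis of cassette_centre and the y axis of bed_centre, either way round below 0.15 rad); the robot touches nothing.
It fails at once if the timer is pushed more than 30 mm (distance of timer from where it was at the start of the episode above 0.03 m).
It fails at once if the tip box is pushed more than 30 mm (distance of tip_box from where it was at the start of the episode above 0.03 m).
It fails at once if the small bottle is pushed more than 30 mm or tipped (distance of small_bottle from where it was at the start of the episode above 0.03 m or angle between small_bottle's own z axis and vertical above 0.5 rad).
It fails at once if the bed is turned over with the frame not locked (value of joint rotor above 0.7 rad and value of joint frame above 0.06 rad).
It also fails if it takes over 72 s, if anything falls off the work surface, if the arm or the gripper's body presses on something with over 40 N, if the wrist force passes 120 N, or if a joint passes its speed limit or range.

## Working session

There is one attempt and no reset: what is moved stays moved. The work goes in short steps, Python scripts to look and compute and a tool call to move; the robot and the scene stay as the last step left them, time stands still between calls to the robot, and variables do not carry over. Pictures are saved under pics/ and viewed, and the job is handed in when it is done.

Besides the shell and the picture viewer there is one more tool, called after "Emit:" as a command line: name --pt "numbers of a row" for each row, then --argument value for the rest. carry_out: Moves the arm, as the interface text tells. Its arguments: {"type":"object","properties":{"increments":{"type":"array"},"jaw":{"type":"number"},"newtons":{"type":"number"}},"required":["increments"]}

```bash
mkdir -p pics; cat > h.py <<'E'
import numpy as np, cv2
from rig import robot, imaging, spotter
def cam(n,fn=None):
    p=imaging.camera(n)
    if fn: cv2.imwrite('pics/'+fn,p['color'][:,:,::-1])
    return p
def ray(p,uv):
    K=np.array(p['camera_matrix']);R=cv2.Rodrigues(np.array(p['rvec'],float))[0];t=np.array(p['tvec'],float).ravel()
    d=R.T@np.linalg.solve(K,[uv[0],uv[1],1.]);o=-R.T@t
    return o,d/np.linalg.norm(d)
def onz(p,uv,z):
    o,d=ray(p,uv);return o+d*(z-o[2])/d[2]
def tri(l):
    A=np.zeros((3,3));b=np.zeros(3)
    for p,uv in l:
        o,d=ray(p,uv);M=np.eye(3)-np.outer(d,d);A+=M;b+=M@o
    x=np.linalg.solve(A,b)
    return x,[np.linalg.norm((np.eye(3)-np.outer(ray(p,uv)[1],ray(p,uv)[1]))@(x-ray(p,uv)[0])) for p,uv in l]
def proj(p,X):
    return cv2.projectPoints(np.array(X,float).reshape(-1,3),np.array(p['rvec'],float),np.array(p['tvec'],float),np.array(p['camera_matrix']),None)[0].reshape(-1,2)
E
python3 - <<'E'
from h import *
np.set_printoptions(precision=3,suppress=True)
s=robot.observe();print(s)
P={n:cam(n,n+'0.png') for n in('scene','side','wrist')}
for n,p in P.items():
    print(n,ray(p,(256,192)))
for t in ['cassette','cassette_centre','stand','bed_centre','frame_hinge','frame_edge','axle_mid','crank_grip','timer','tip_box','small_bottle']:
    for n in('scene','side'):
        print(t,n,[(np.round(d['centre']),round(d['confidence'],2)) for d in spotter.place_of(P[n],t)])
E
```

```text
{'clock': 0.0, 'qpos': array([-0.889,  0.386,  0.007, -0.001, -1.194, -0.259]), 'joint_velocities': array([-0.001, -0.   , -0.001, -0.001,  0.001, -0.   ]), 'effort': array([  0.   , -39.066,  18.741,   4.22 ,   0.011,  -0.   ]), 'ee_pos': array([ 0.256, -0.569,  0.221]), 'orientation': array([ 0.659, -3.071, -0.003]), 'force': array([ 0.507, -0.176,  0.327]), 'wrist_torque': array([-0.021, -0.02 , -0.048]), 'gripper_width': 0.08720994797327165}
scene (array([-0.234,  0.633,  0.872]), array([ 0.657, -0.453, -0.602]))
side (array([-0.038, -0.578,  1.472]), array([ 0.361,  0.394, -0.845]))
wrist (array([ 0.188, -0.6  ,  0.385]), array([ 0.252,  0.115, -0.961]))
cassette scene [(array([157., 229.]), 0.77), (array([258., 257.]), 0.66), (array([328., 183.]), 0.44)]
cassette side [(array([209., 207.]), 0.6)]
cassette_centre scene [(array([252., 252.]), 0.93), (array([154., 219.]), 0.8)]
cassette_centre side [(array([208., 199.]), 0.78)]
stand scene [(array([326., 202.]), 0.77), (array([174., 252.]), 0.26)]
stand side []
bed_centre scene [(array([327., 181.]), 0.93)]
bed_centre side [(array([303., 250.]), 0.64)]
frame_hinge scene [(array([347., 170.]), 0.61), (array([254., 252.]), 0.31)]
frame_hinge side []
frame_edge scene [(array([363., 146.]), 0.62)]
frame_edge side []
axle_mid scene [(array([324., 178.]), 0.82), (array([258., 256.]), 0.29)]
axle_mid side [(array([301., 249.]), 0.6)]
crank_grip scene [(array([346., 153.]), 0.62)]
crank_grip side []
timer scene [(array([186., 305.]), 0.78)]
timer side [(array([154., 164.]), 0.73), (array([212., 139.]), 0.23)]
tip_box scene [(array([149., 286.]), 0.62)]
tip_box side [(array([174., 137.]), 0.56)]
small_bottle scene [(array([174., 251.]), 0.84)]
small_bottle side [(array([215., 142.]), 0.48)]
```

View pics/scene0.png

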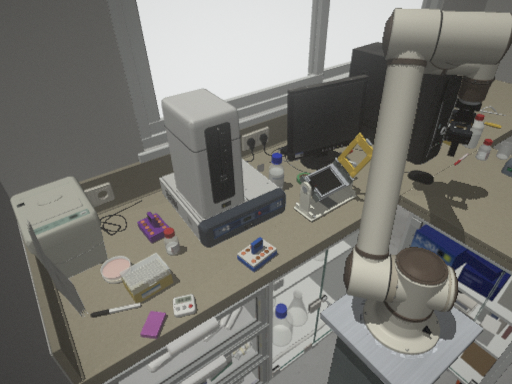

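View pics/side0.png

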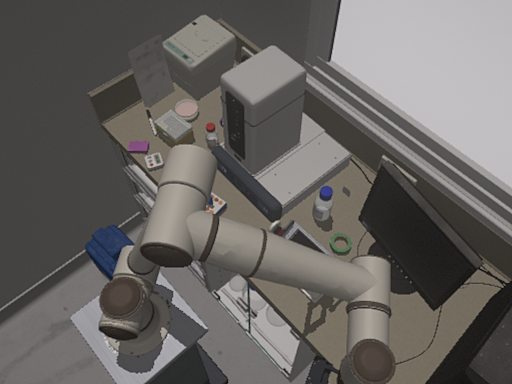

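The scene picture shows the blue cassette at (257,253) and the purple look-alike at (153,226). The purple flat box at (153,324) could also be mistaken for it. The stand is at (326,190) with the yellow frame open at (357,155). I choose the blue one and check it in a crop.

```bash
python3 - <<'E'
from h import *
np.set_printoptions(precision=3,suppress=True)
p=cam('scene'); q=cam('side')
c=p['color'][:,:,::-1]
a=cv2.resize(c[225:280,225:295],None,fx=5,fy=5,interpolation=cv2.INTER_CUBIC)
b=cv2.resize(c[125:225,285:385],None,fx=5.5,fy=5.5,interpolation=cv2.INTER_CUBIC)[:550]
H=max(a.shape[0],b.shape[0]);im=np.zeros((H,a.shape[1]+b.shape[1],3),np.uint8);im[:a.shape[0],:a.shape[1]]=a;im[:b.shape[0],a.shape[1]:]=b
im=cv2.resize(im,None,fx=790/im.shape[1],fy=790/im.shape[1]);cv2.imwrite('pics/crop1.png',im)
print(onz(p,(252,252),.038), tri([(p,(252,252)),(q,(208,199))]))
print('bed',onz(p,(327,181),.098),tri([(p,(327,181)),(q,(303,250))]))
print('axle',onz(p,(324,178),.125),tri([(p,(324,178)),(q,(301,249))]))
print('crank',onz(p,(346,153),.14),'stand',onz(p,(326,202),0))
for n,u in (('timer',(186,305)),('tip',(149,286)),('bot',(174,251)),('purple',(154,219)),('bluebottle',(277,190))): print(n,onz(p,u,0))
E
```

```text
[0.422 0.203 0.038] (array([0.437, 0.193, 0.018]), [np.float64(0.0010256804916701037), np.float64(0.0010256804916702106)])
bed [ 0.504 -0.205  0.098] (array([ 0.506, -0.201,  0.103]), [np.float64(0.005127911002860259), np.float64(0.005127911002860265)])
axle [ 0.499 -0.181  0.125] (array([ 0.507, -0.193,  0.113]), [np.float64(0.0025679674235132665), np.float64(0.002567967423513304)])
crank [ 0.558 -0.36   0.14 ] stand [ 0.496 -0.206 -0.   ]
timer [ 0.396  0.458 -0.   ]
tip [ 0.526  0.52  -0.   ]
bot [0.616 0.395 0.   ]
purple [0.814 0.385 0.   ]
bluebottle [ 0.676 -0.101  0.   ]
```

View pics/crop1.png

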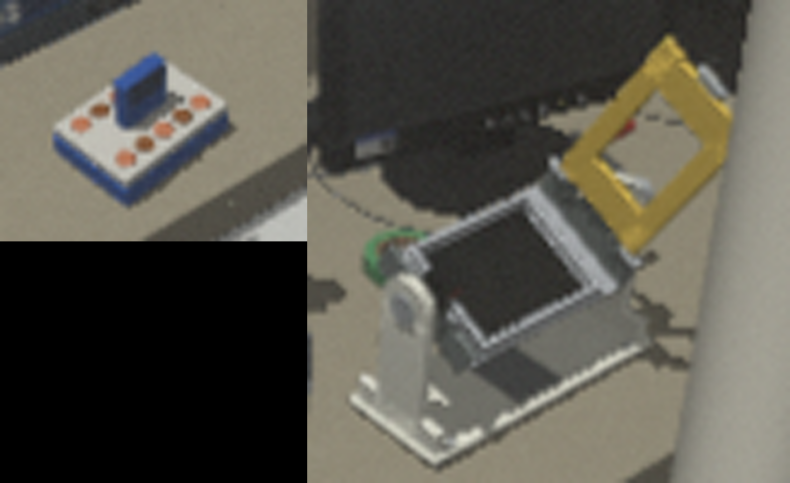

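View pics/wrist0.png

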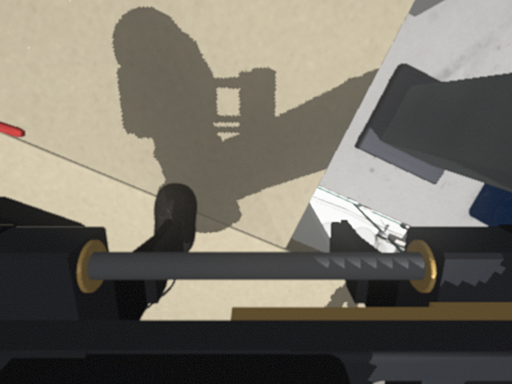

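```bash
python3 - <<'E'
from h import *
np.set_printoptions(precision=3,suppress=True)
p=cam('scene')
for n,l,z in (('cass',[(55,133),(129,188),(228,105),(158,55)],.03),):
    X=[onz(p,(225+a/4.389,225+b/4.389),z) for a,b in l];print(n,X,np.mean(X,0))
    for i in range(4): d=X[(i+1)%4]-X[i];print(np.linalg.norm(d),np.degrees(np.arctan2(d[1],d[0])))
X=[onz(p,(285+(a-307)/4.828,125+b/4.828),0.006) for a,b in [(352,398),(437,465),(648,345)]]
print(X)
for i in range(2): d=X[i+1]-X[i];print(np.linalg.norm(d),np.degrees(np.arctan2(d[1],d[0])))
q=cam('wrist')
for u in ((0,192),(511,192),(256,50),(256,300)): print(u,ray(q,u)[1])
for t in ('scene',): print([ (d['bbox'],d['confidence']) for d in spotter.cut_out(p,'frame')])
E
```

```text
cass [array([0.445, 0.245, 0.03 ]), array([0.37 , 0.232, 0.03 ]), array([0.391, 0.126, 0.03 ]), array([0.465, 0.136, 0.03 ])] [0.418 0.185 0.03 ]
0.07646037780022658 -169.77919167574584
0.1080105155546465 -78.72983248084279
0.07504249354255296 8.175981774890285
0.11067120700204841 100.4860885959584
[array([ 0.541, -0.079,  0.006]), array([ 0.441, -0.078,  0.006]), array([ 0.445, -0.32 ,  0.006])]
0.10020124105865172 179.6552621000796
0.24138710977760441 -88.84741372083619
(0, 192) [ 0.459 -0.508 -0.729]
(511, 192) [-0.075  0.679 -0.73 ]
(256, 50) [-0.15  -0.068 -0.986]
(256, 300) [ 0.535  0.241 -0.81 ]
[([354.0, 154.5, 35.7, 44.2], 0.72), ([173.2, 241.9, 18.7, 27.1], 0.22)]
```

Emit:
carry_out --pt "1 2 5.7 -0.06" --pt "1 2 5.7 -0.06" --pt "1 2 5.7 -0.06" --pt "1 2 5.7 -0.06" --pt "3 5.4 0 -0.06" --pt "3 5.4 0 -0.06" --pt "3 5.4 0 -0.06" --pt "3 5.4 0 0"

```text
clock: 2.5
ee_pos: [0.4161, -0.2681, 0.4564]
orientation: [0.032, 3.135, 0.006]
force: [-0.1, -0.5, 0.2]
gripper_width: 0.0869
```

Emit:
carry_out --pt "2 5 0 0" --pt "1 5 0 0" --pt "0 0 0 0"

```text
clock: 2.88
ee_pos: [0.4479, -0.1614, 0.4564]
orientation: [0.022, 3.134, 0.007]
force: [0.3, -0.2, 0.3]
gripper_width: 0.0869
```

```bash
cat > look.py <<'E'
from h import *
import sys
np.set_printoptions(precision=3,suppress=True)
k=sys.argv[1];s=robot.observe();print(s['clock'],s['ee_pos'],s['orientation'],s['force'],s['gripper_width'],s['qpos'])
for n in sys.argv[2].split(','):
    p=cam(n,f'{n}{k}.png')
    for t in sys.argv[3].split(','):
        if t: print(t,n,[(np.round(d['centre'],1),round(d['confidence'],2)) for d in spotter.place_of(p,t)])
E
python3 look.py 1 wrist,scene bed_centre,frame_hinge,frame_edge,axle_mid,crank_grip,stand
```

```text
2.875 [ 0.448 -0.161  0.456] [0.022 3.134 0.007] [ 0.347 -0.201  0.281] 0.08687908158657418 [-0.006  0.047  0.139 -0.004 -1.655 -1.579]
bed_centre wrist [(array([234.7, 182.5]), 0.86)]
frame_hinge wrist [(array([185.4, 175.9]), 0.81), (array([422.1, 127.5]), 0.25)]
frame_edge wrist [(array([140.5, 153.9]), 0.91), (array([436.4, 131.5]), 0.68)]
axle_mid wrist [(array([232.7, 177.2]), 0.89)]
crank_grip wrist [(array([133.3, 220.6]), 0.67)]
stand wrist [(array([238.5, 162.8]), 0.57)]
bed_centre scene [(array([327.5, 184.3]), 0.82)]
frame_hinge scene [(array([347.3, 168.3]), 0.73)]
frame_edge scene [(array([367.5, 145.9]), 0.77)]
axle_mid scene [(array([327.2, 178.3]), 0.84), (array([184.3, 310. ]), 0.64)]
crank_grip scene [(array([348.1, 150.7]), 0.71)]
stand scene [(array([322.5, 202.9]), 0.91), (array([342. , 170.1]), 0.46)]
```

View pics/wrist1.png

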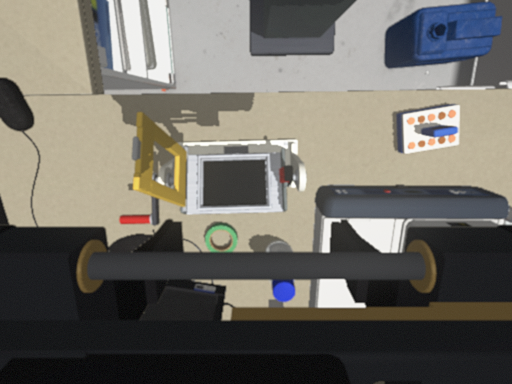

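View pics/scene1.png

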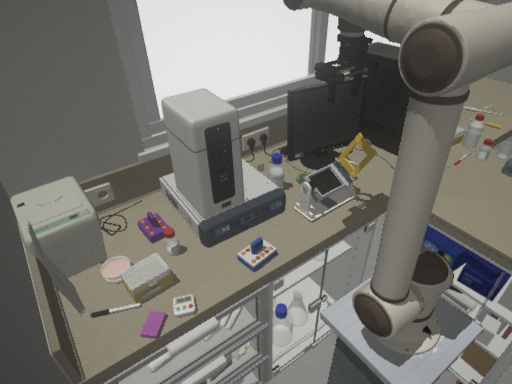

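The wrist picture shows the stand with the dark bed at (235,183), the yellow frame open at (160,165), the catch nose at (285,175), the crank's red handle at (135,219), and the blue cassette at (430,130). Next I fit the stand's pose.

```bash
cat > fit.py <<'E'
from h import *
from scipy.optimize import least_squares
np.set_printoptions(precision=4,suppress=True)
def Rz(a): return np.array([[np.cos(a),-np.sin(a),0],[np.sin(a),np.cos(a),0],[0,0,1]])
def Ry(a): return np.array([[np.cos(a),0,np.sin(a)],[0,1,0],[-np.sin(a),0,np.cos(a)]])
def Rx(a): return np.array([[1,0,0],[0,np.cos(a),-np.sin(a)],[0,np.sin(a),np.cos(a)]])
def pts(v):
    x,y,w,r,f=v
    S=Rz(w);o=np.array([x,y,0.]);ax=o+[0,0,.125]
    B=S@Ry(-(np.radians(25)+r)); bc=ax-B[:,2]*.03
    h=bc+B@[0,-.08,.037]; F=Rx(f)
    fe=h+B@F@[0,.142,.004]
    cr=ax+S@Ry(-r)@[.065*np.cos(np.radians(12.5)),-.168,.065*np.sin(np.radians(12.5))]
    return dict(axle_mid=ax,bed_centre=bc,frame_hinge=h,frame_edge=fe,crank_grip=cr,stand=o),B
E
cat > f1.py <<'E'
from fit import *
P=[cam('wrist'),cam('scene')]
exp=None;obs=[]
for p in P:
    for t in ('bed_centre','frame_hinge','frame_edge','axle_mid','crank_grip','stand'):
        l=spotter.place_of(p,t)
        if l: obs.append((p,t,l[0]['centre'],l[0]['confidence']))
def res(v):
    d,_=pts(v)
    return np.concatenate([(proj(p,d[t])[0]-c)*w for p,t,c,w in obs])
s=least_squares(res,[.49,-.2,0,.05,1.8],loss='soft_l1',f_scale=2)
print(s.x,s.cost);r=res(s.x).reshape(-1,2)
for o,e in zip(obs,r): print(o[1],o[2],e)
d,B=pts(s.x);print(d)
# draw
p=P[0];im=p['color'][:,:,::-1].copy()
bc=d['bed_centre']
for q in [[(-.05,-.065,.01),(.05,-.065,.01),(.05,.065,.01),(-.05,.065,.01)],[(-.045,-.06,0),(.045,-.06,0),(.045,.06,0),(-.045,.06,0)]]:
    cv2.polylines(im,[np.int32(np.round(proj(p,[bc+B@np.array(a) for a in q])))],True,(0,255,255))
S=Rz(s.x[2]);q=[d['stand']+S@np.array(a) for a in [(-.05,-.125,.006),(.05,-.125,.006),(.05,.125,.006),(-.05,.125,.006)]]
cv2.polylines(im,[np.int32(np.round(proj(p,q)))],True,(0,255,0))
cv2.imwrite('pics/fit1.png',cv2.resize(im[120:240,100:320],None,fx=3.6,fy=3.6,interpolation=cv2.INTER_NEAREST))
for t in ('cassette_centre',):
  for p in P: 
    for e in spotter.place_of(p,t): print(e['centre'],e['confidence'],onz(p,e['centre'],.038))
E
python3 f1.py
```

```text
[ 0.4916 -0.2011  0.0074  0.0131  1.7077] 18.930437632853657
bed_centre [236.0, 180.0] [-0.3138  0.8842]
frame_hinge [186.1, 181.5] [ 0.159  -2.1959]
frame_edge [138.9, 155.6] [ 0.5079 -0.207 ]
axle_mid [234.2, 176.6] [-0.0476  1.238 ]
crank_grip [136.2, 218.6] [ 0.9298 -0.0821]
stand [237.5, 160.9] [0.4978 2.3647]
bed_centre [325.0, 180.4] [0.901  0.7814]
frame_hinge [343.6, 169.4] [ 0.9966 -0.5018]
frame_edge [364.3, 145.8] [ 2.1932 -1.3644]
axle_mid [324.8, 176.8] [3.1773 0.152 ]
crank_grip [350.9, 151.6] [-2.8265  0.8947]
stand [323.4, 203.1] [ 2.2952 -0.0508]
{'axle_mid': array([ 0.4916, -0.2011,  0.125 ]), 'bed_centre': array([ 0.5046, -0.201 ,  0.098 ]), 'frame_hinge': array([ 0.4891, -0.2812,  0.1313]), 'frame_edge': array([ 0.4284, -0.305 ,  0.2575]), 'crank_grip': array([ 0.5561, -0.3687,  0.1399]), 'stand': array([ 0.4916, -0.2011,  0.    ])}
[434.1, 131.6] 0.7 [0.4289 0.1806 0.038 ]
[509.7, 215.0] 0.22 [0.6041 0.3636 0.038 ]
[256.8, 251.4] 0.75 [0.4152 0.1895 0.038 ]
[152.3, 220.4] 0.62 [0.765 0.404 0.038]
```

View pics/fit1.png

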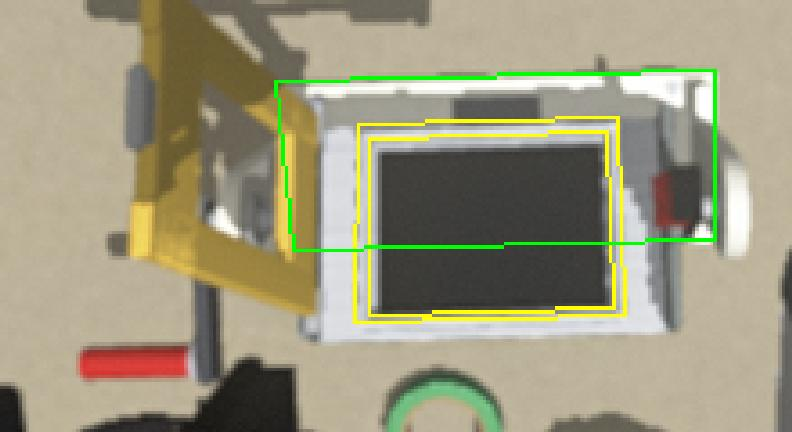

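Emit:
carry_out --pt "-1.5 -2 -5 0" --pt "-1.5 -2 -5 0" --pt "0 0 -3 0" --pt "0 0 0 0"

```text
clock: 4.88
ee_pos: [0.4164, -0.2051, 0.3233]
orientation: [0.03, 3.132, 0.006]
force: [0.0, -0.2, 1.1]
gripper_width: 0.0868
```

```bash
python3 f1.py; python3 - <<'E'
from h import *
p=cam('wrist');cv2.imwrite('pics/w2.png',p['color'][:,:,::-1]); 
cv2.imwrite('pics/w2c.png',cv2.resize(p['color'][90:290,130:390,::-1],None,fx=3,fy=3,interpolation=cv2.INTER_CUBIC))
E
```

```text
[ 0.4944 -0.2011 -0.0393 -0.0148  1.7012] 9.21873967674539
bed_centre [260.3, 227.9] [-0.7512 -0.83  ]
frame_hinge [196.4, 224.6] [0.5597 0.196 ]
frame_edge [138.0, 220.6] [0.1535 0.1133]
axle_mid [258.7, 226.5] [ 0.7352 -0.3412]
stand [261.0, 193.1] [-1.4752  2.3732]
bed_centre [326.7, 181.8] [-0.6137 -0.4611]
frame_hinge [345.8, 167.7] [-0.6828  0.9816]
frame_edge [362.4, 143.9] [ 2.1376 -0.126 ]
axle_mid [324.8, 176.9] [ 2.1598 -0.1206]
crank_grip [349.0, 153.7] [ 0.104 -0.294]
stand [324.6, 203.2] [ 0.4757 -0.2785]
{'axle_mid': array([ 0.4944, -0.2011,  0.125 ]), 'bed_centre': array([ 0.5066, -0.2016,  0.0976]), 'frame_hinge': array([ 0.4884, -0.2809,  0.1314]), 'frame_edge': array([ 0.4302, -0.3011,  0.2594]), 'crank_grip': array([ 0.5514, -0.3715,  0.1381]), 'stand': array([ 0.4944, -0.2011,  0.    ])}
[154.3, 218.9] 0.73 [0.7684 0.3949 0.038 ]
[256.0, 250.6] 0.6 [0.4196 0.1895 0.038 ]
```

View pics/w2c.png

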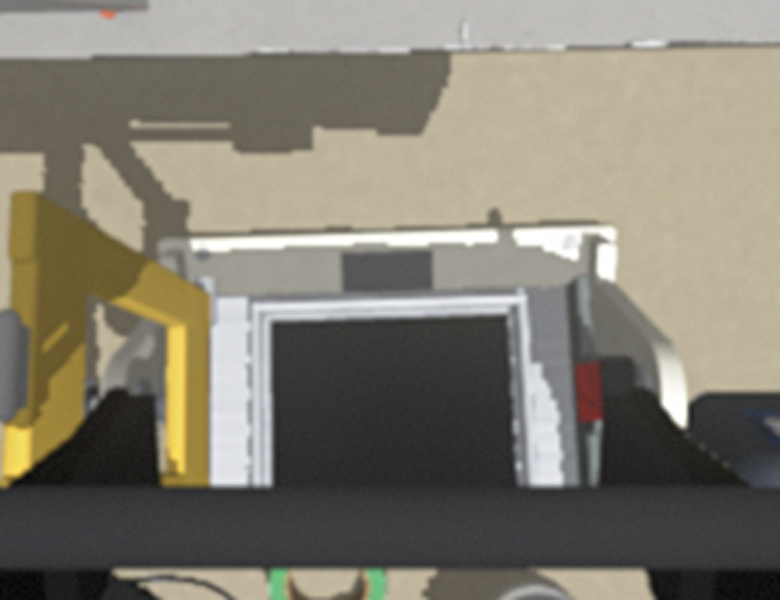

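```bash
cat > f2.py <<'E'
from fit import *
p=cam('wrist');s=robot.observe();print(s['ee_pos'],s['orientation'])
o=[((213.3,191),(-.05,-.065,.01)),((305,187.3),(-.05,.065,.01))]
f=[((183.3,170),(-.05,-.125,.006)),((335,166),(-.05,.125,.006))]
for u,_ in f: print('foot',onz(p,u,.006))
z=.098+.01*.906-.05*.4226
X=[onz(p,u,z) for u,_ in o];print('lip',X,np.linalg.norm(X[1]-X[0]),np.arctan2(-(X[1]-X[0])[0],(X[1]-X[0])[1]))
m=(X[0]+X[1])/2
print('bed centre x', m[0]+.05*.906+.01*.4226, 'y',m[1])
E
python3 f2.py
```

```text
[ 0.4178 -0.2051  0.3252] [0.0285 3.1272 0.0045]
foot [ 0.4465 -0.3248  0.006 ]
foot [ 0.4445 -0.0744  0.006 ]
lip [array([ 0.4599, -0.2652,  0.0859]), array([ 0.4569, -0.1363,  0.0859])] 0.12892586756040886 0.02321255416770955
bed centre x 0.5079176097140853 y -0.20073775477793523
```

Emit:
carry_out --pt "1.5 0 -5.5 0" --pt "1 0 -5 0" --pt "0 -2 0 0" --pt "0 -2 0 0" --pt "0 -1.5 0 0" --pt "0 0 0 0"

```text
clock: 6.52
ee_pos: [0.4441, -0.2616, 0.2175]
orientation: [0.027, 3.125, 0.004]
force: [-0.4, -0.4, -0.3]
gripper_width: 0.087
```

```bash
python3 look.py 3 wrist,scene frame_edge
```

```text
6.525 [ 0.444 -0.262  0.218] [0.027 3.125 0.004] [-0.354 -0.394 -0.287] 0.08702832147244548 [-0.221  0.195 -0.272 -0.007 -1.088 -1.364]
frame_edge wrist [(array([ 99.8, 247.7]), 0.86)]
frame_edge scene [(array([370.2, 144.6]), 0.56)]
```

View pics/wrist3.png

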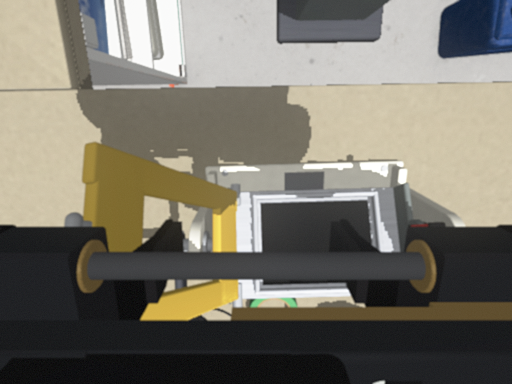

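Emit:
carry_out --pt "0 2 5 0" --pt "0 3 5 0.04" --pt "-0.5 6 0 0.04" --pt "-0.5 6 0 0.04" --pt "-0.5 6 0 0.04" --pt "-0.5 6 0 0.04" --pt "-0.3 6 0 0" --pt "-0.3 6 0 0"

```text
clock: 7.72
ee_pos: [0.4141, 0.1618, 0.3241]
orientation: [-0.295, 3.101, 0.014]
force: [1.6, -0.2, -0.3]
gripper_width: 0.0871
```

Emit:
carry_out --pt "0 3.5 -4.5 0" --pt "0 0 -4.5 0" --pt "0 0 0 0"

```text
clock: 8.1
ee_pos: [0.4124, 0.2033, 0.2339]
orientation: [-0.311, 3.096, 0.02]
force: [0.2, -0.4, 0.1]
gripper_width: 0.0869
```

```bash
python3 look.py 4 wrist,scene frame_edge,cassette_centre; python3 - <<'E'
from h import *
p=cam('wrist');s=robot.observe()
for e in spotter.place_of(p,'cassette_centre'): print(e['centre'],e['confidence'],onz(p,e['centre'],.038))
E
```

```text
8.1 [0.412 0.203 0.234] [-0.311  3.096  0.02 ] [ 0.223 -0.4    0.147] 0.08690762145351687 [ 0.821  0.072 -0.383  0.012 -1.084 -2.197]
frame_edge wrist []
cassette_centre wrist [(array([237.7, 172. ]), 0.9)]
frame_edge scene [(array([373.1, 142.8]), 0.57)]
cassette_centre scene [(array([152.4, 218.7]), 0.79), (array([325.1, 207.9]), 0.75), (array([257.5, 250.2]), 0.64), (array([256.4, 260.4]), 0.55)]
[231.8, 167.8] 0.82 [0.42713487 0.17948705 0.038     ]
```

View pics/wrist4.png

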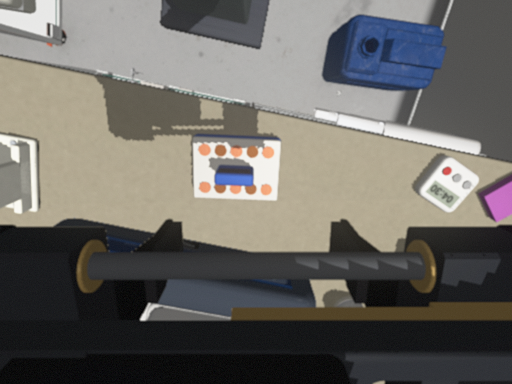

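View pics/scene4.png

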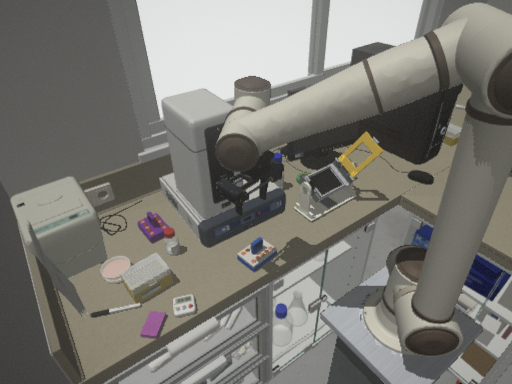

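```bash
python3 - <<'E'
from h import *
np.set_printoptions(precision=4,suppress=True)
p=cam('wrist');s=robot.observe()
im=p['color'][120:220,180:300,::-1];cv2.imwrite('pics/c4.png',cv2.resize(im,None,fx=6,fy=6,interpolation=cv2.INTER_CUBIC))
print(s['ee_pos'],s['orientation'])
E
```

```text
[0.4148 0.204  0.2373] [-0.3062  3.0888  0.0281]
```

View pics/c4.png

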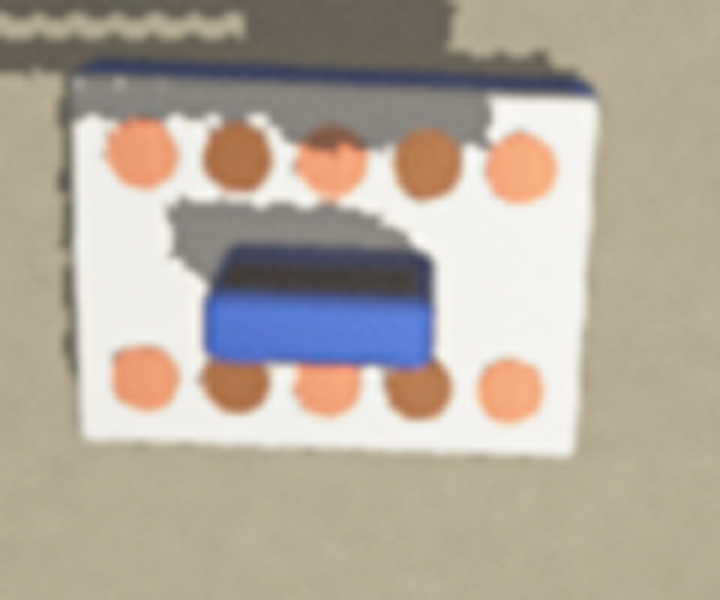

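```bash
python3 - <<'E'
from h import *
np.set_printoptions(precision=4,suppress=True)
p=cam('wrist');s=robot.observe()
ee=np.array(s['ee_pos']);R=cv2.Rodrigues(np.array(s['orientation']))[0];print(ee,R)
for l,z in (([(70,80),(598,95),(577,457),(83,438)],.03),([(207,292),(433,297),(433,365),(207,360)],.076)):
    X=np.array([onz(p,(180+a/6,120+b/6),z) for a,b in l]);c=X.mean(0);d=(X[1]+X[2]-X[0]-X[3])
    print(c,[np.linalg.norm(X[i]-X[i-1]) for i in range(4)],np.degrees(np.arctan2(d[1],d[0])))
print(np.degrees(np.arctan2(R[1,1],R[0,1])))
E
```

```text
[0.4147 0.204  0.237 ] [[-0.9798 -0.1967  0.0352]
 [-0.196   0.9804  0.0213]
 [-0.0387  0.014  -0.9992]]
[0.4244 0.1828 0.03  ] [np.float64(0.07669481747344291), np.float64(0.10748613694020777), np.float64(0.07834270479641059), np.float64(0.10715449850015453)] 99.1829720218061
[0.4241 0.1828 0.076 ] [np.float64(0.013056783621403981), np.float64(0.04171056598309819), np.float64(0.013093551640602873), np.float64(0.042217670496776764)] 99.81680923804845
101.34472565611101
```

Emit:
carry_out --pt "0.9 -2.1 -4 -0.03" --pt "0 0 -5 0" --pt "0 0 -5 0" --pt "0 0 -3 0" --pt "0 0 0 0"

```text
clock: 9.22
ee_pos: [0.4261, 0.1828, 0.0658]
orientation: [-0.257, 3.086, 0.033]
force: [-0.4, 0.6, 0.4]
gripper_width: 0.0867
```

```bash
python3 look.py 5 wrist,scene ""
```

```text
9.225 [0.426 0.183 0.066] [-0.257  3.086  0.033] [-0.417  0.586  0.416] 0.08669287164826454 [ 0.765  0.283 -0.627  0.02  -0.612 -2.186]
```

View pics/wrist5.png

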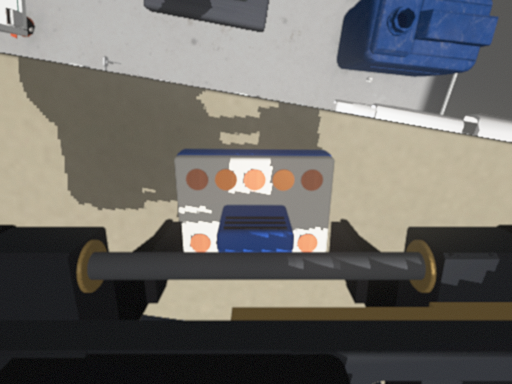

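Emit:
carry_out --pt "-0.2 0 -2.2 0" --pt "0 0 0 0"

```text
clock: 9.57
ee_pos: [0.4284, 0.1866, 0.0497]
orientation: [-0.258, 3.074, 0.046]
force: [-0.3, 0.4, 0.1]
gripper_width: 0.0875
```

Emit:
carry_out --pt "0 0 0 0" --pt "0 0 0 0" --pt "0 0 0 0" --pt "0 0 0 0" --jaw 0.3 --newtons 15

```text
clock: 10.07
ee_pos: [0.4309, 0.1886, 0.054]
orientation: [-0.259, 3.066, 0.054]
force: [0.1, -1.4, 0.5]
gripper_width: 0.055
```

Emit:
carry_out --pt "-0.5 -0.4 -1.6 0" --pt "0 0 -0.3 0" --jaw 0.62

```text
clock: 10.32
ee_pos: [0.4262, 0.1849, 0.0352]
orientation: [-0.259, 3.065, 0.055]
force: [-0.0, 0.3, 0.2]
gripper_width: 0.0539
```

```bash
python3 look.py 6 wrist ""
```

```text
10.325 [0.426 0.185 0.035] [-0.259  3.065  0.055] [-0.022  0.329  0.169] 0.053918779963415694 [ 0.77   0.33  -0.677  0.029 -0.49  -2.197]
```

View pics/wrist6.png

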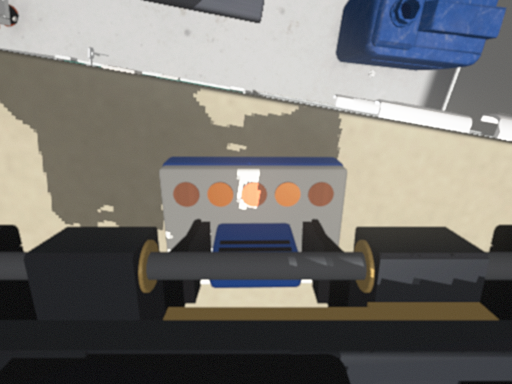

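Emit:
carry_out --pt "-0.2 -0.1 0.2 0" --pt "-0.1 0 0 0" --pt "0 0 0 0" --jaw 0.3 --newtons 18

```text
clock: 10.75
ee_pos: [0.4245, 0.1849, 0.0385]
orientation: [-0.26, 3.062, 0.057]
force: [-0.4, 0.3, -1.5]
gripper_width: 0.044
```

Emit:
carry_out --pt "0 0 5.5 0" --pt "0.5 -2 5.5 0" --pt "0.8 -4 4.5 -0.03" --pt "1 -5 3.5 -0.03" --pt "1 -5.5 2.5 -0.03" --pt "1 -5.8 1.5 -0.03" --pt "1 -5.5 0 -0.035" --pt "0 -4 0 0"

```text
clock: 11.75
ee_pos: [0.4754, -0.1408, 0.2753]
orientation: [-0.025, 3.07, 0.048]
force: [0.2, 0.2, -0.8]
gripper_width: 0.0436
```

```bash
python3 look.py 7 wrist,scene frame_edge,cassette_centre,bed_centre,frame_hinge
```

```text
11.75 [ 0.475 -0.141  0.275] [-0.025  3.07   0.048] [ 0.189  0.225 -0.764] 0.04363438839766899 [ 0.02   0.094 -0.237 -0.033 -1.168 -1.563]
frame_edge wrist []
cassette_centre wrist [(array([256. , 239.3]), 0.91)]
bed_centre wrist []
frame_hinge wrist [(array([116.4, 178.4]), 0.61)]
frame_edge scene [(array([369.9, 146.8]), 0.69)]
cassette_centre scene [(array([151.5, 221.6]), 0.82), (array([322.5, 153.2]), 0.74)]
bed_centre scene [(array([326.7, 178.5]), 0.74), (array([324.8, 201.4]), 0.39)]
frame_hinge scene [(array([345.1, 170.4]), 0.89), (array([326.6, 176.8]), 0.72)]
```

View pics/wrist7.png

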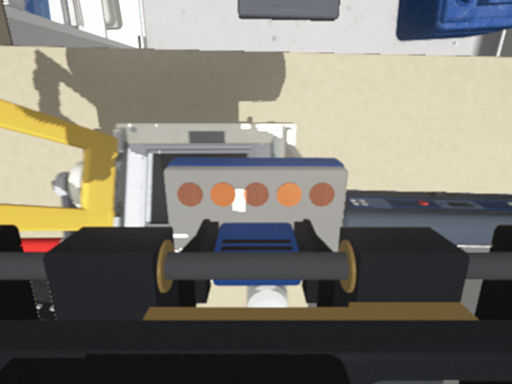

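View pics/scene7.png

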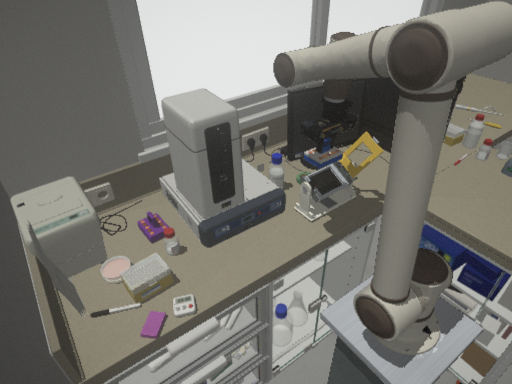

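Emit:
carry_out --pt "0.8 -3 0 0" --pt "0.7 -3 -1 0" --pt "0 0 -4 0" --pt "0 0 -3 0" --pt "0 0 0 0"

```text
clock: 12.88
ee_pos: [0.4925, -0.1961, 0.195]
orientation: [-0.043, 3.066, 0.047]
force: [0.9, 0.5, -1.4]
gripper_width: 0.0436
```

```bash
python3 look.py 8 wrist,scene ""; python3 f2.py|head -1
```

```text
12.875 [ 0.493 -0.196  0.195] [-0.043  3.066  0.047] [ 0.852  0.523 -1.354] 0.043629190036975 [-0.096  0.218 -0.29  -0.046 -0.992 -1.423]
[ 0.495  -0.1968  0.1987] [-0.0434  3.0579  0.0435]
```

View pics/wrist8.png

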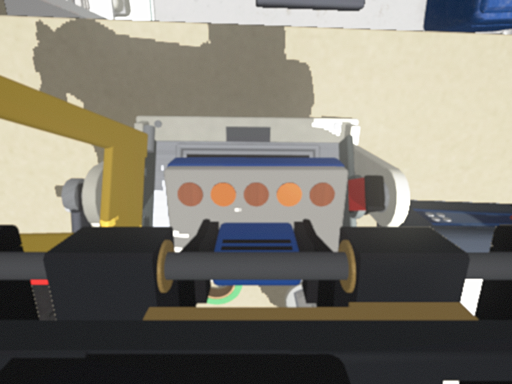

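Emit:
carry_out --pt "-0.6 -0.4 -2 -0.015" --pt "-0.2 0 -2.2 0" --pt "-0.1 0 0 0" --newtons 8 --jaw 0.3

```text
clock: 13.4
ee_pos: [0.4897, -0.2008, 0.162]
orientation: [-0.024, 3.046, 0.038]
force: [0.3, -0.3, -1.5]
gripper_width: 0.0438
```

```bash
python3 look.py 9 wrist,scene ""; python3 f2.py|head -1
```

```text
13.4 [ 0.49  -0.201  0.162] [-0.024  3.046  0.038] [ 0.319 -0.277 -1.461] 0.04379298738993711 [-0.104  0.241 -0.354 -0.046 -0.886 -1.423]
[ 0.4912 -0.2012  0.1637] [-0.0245  3.0421  0.0368]
```

View pics/wrist9.png

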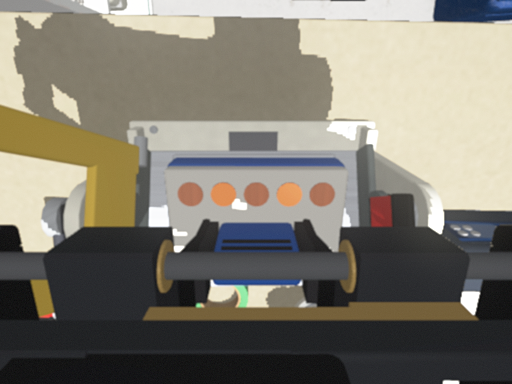

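Emit:
carry_out --pt "-0.3 0 -1.3 0" --pt "-0.2 0 -0.8 0"

```text
clock: 13.8
ee_pos: [0.4865, -0.201, 0.1439]
orientation: [-0.025, 3.04, 0.037]
force: [-5.7, 4.3, 6.9]
gripper_width: 0.0442
```

Emit:
carry_out --pt "-0.2 0 -0.8 0" --pt "-0.2 0 -0.7 0"

```text
clock: 14.05
ee_pos: [0.4807, -0.2008, 0.1294]
orientation: [-0.026, 3.042, 0.037]
force: [-1.3, 4.5, 10.6]
gripper_width: 0.0447
```

```bash
python3 look.py 10 wrist,side,scene ""
```

```text
14.05 [ 0.481 -0.201  0.129] [-0.026  3.042  0.037] [-1.271  4.457 10.629] 0.044686740943777316 [-0.106  0.264 -0.417 -0.049 -0.795 -1.415]
```

View pics/wrist10.png

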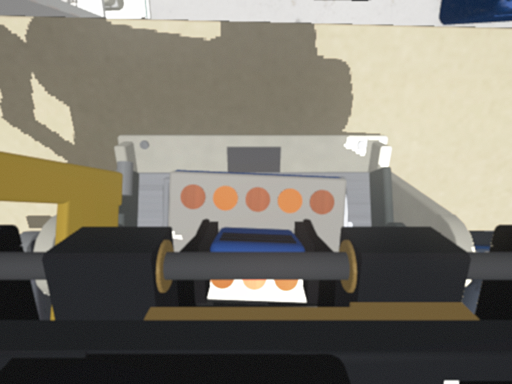

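View pics/scene10.png

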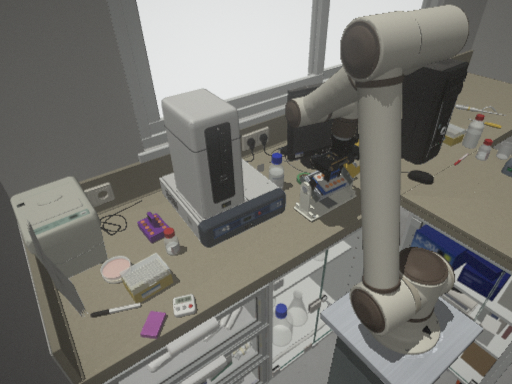

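Emit:
carry_out --pt "0 0 0 0" --pt "0 0 0 0" --pt "0 0 2 0" --pt "0 0 4 0" --pt "0 0 4 0" --jaw 0.8

```text
clock: 14.82
ee_pos: [0.4802, -0.201, 0.2277]
orientation: [-0.026, 3.048, 0.037]
force: [1.3, 1.5, 0.1]
gripper_width: 0.0696
```

```bash
python3 look.py 11 wrist,scene bed_centre,cassette_centre
```

```text
14.825 [ 0.48  -0.201  0.228] [-0.026  3.048  0.037] [1.348 1.457 0.068] 0.06958652184685196 [-0.106  0.164 -0.275 -0.041 -1.042 -1.429]
bed_centre wrist []
cassette_centre wrist [(array([252.2, 185.4]), 0.97)]
bed_centre scene [(array([325.5, 182. ]), 0.85)]
cassette_centre scene [(array([153.7, 217.9]), 0.75), (array([331.7, 176.9]), 0.6)]
```

View pics/wrist11.png

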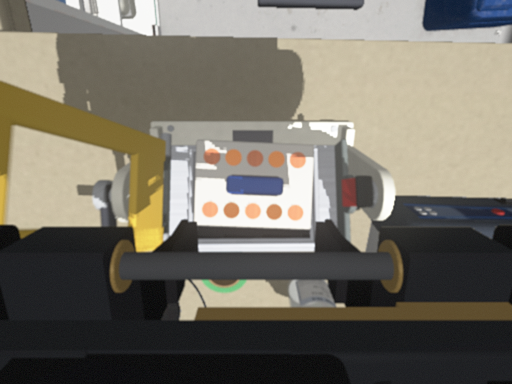

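View pics/scene11.png

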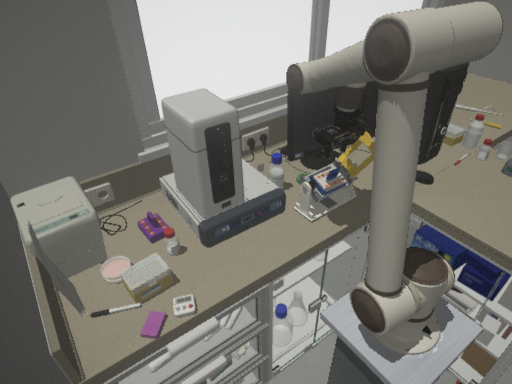

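```bash
python3 - <<'E'
from h import *
p=cam('wrist');cv2.imwrite('pics/c12.png',cv2.resize(p['color'][110:260,130:400,::-1],None,fx=2.9,fy=2.9,interpolation=cv2.INTER_CUBIC))
E
```

```text
(no output)
```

View pics/c12.png

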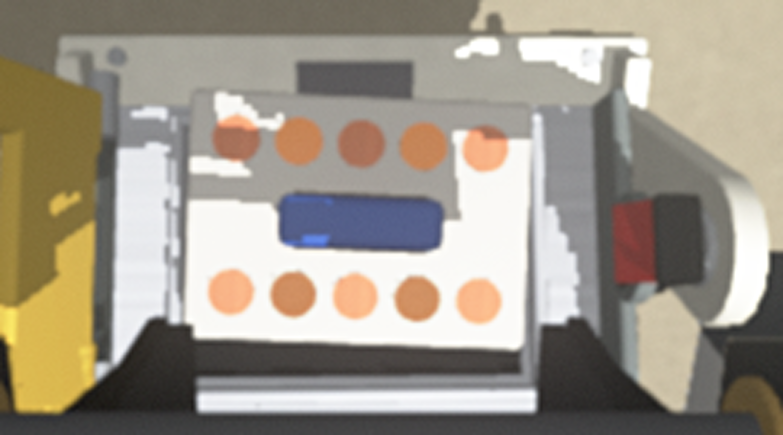

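```bash
cat > cp.py <<'E'
from fit import *
def cpose(p,uv):
    # order: (-x,-y),(-x,+y),(+x,+y),(+x,-y) of white top
    obj=np.array([(-.04,-.055,.03),(-.04,.055,.03),(.04,.055,.03),(.04,-.055,.03)])
    ok,r,t=cv2.solvePnP(obj,np.array(uv,float),np.array(p['camera_matrix']),None,flags=cv2.SOLVEPNP_ITERATIVE)
    Rc=cv2.Rodrigues(np.array(p['rvec'],float))[0];tc=np.array(p['tvec'],float).ravel()
    R=Rc.T@cv2.Rodrigues(r)[0];o=Rc.T@(t.ravel()-tc)
    d,B=pts([.495,-.2002,.012,0,2.]);bc=d['bed_centre']
    print('reproj',np.abs(cv2.projectPoints(obj,r,t,np.array(p['camera_matrix']),None)[0].reshape(-1,2)-uv).max())
    print('centre in bed mm',1000*B.T@(o+R[:,2]*.038-bc));print('R in bed',B.T@R)
    return o,R
E
python3 - <<'E'
from cp import *
p=cam('wrist',"w13.png");l=[(190,92),(535,105),(525,350),(185,340)]
uv=[(130+a/2.9,110+b/2.9) for a,b in l]
cpose(p,uv)
d,B=pts([.495,-.2002,.012,0,2.]);im=p['color'][:,:,::-1].copy();im=cv2.resize(im,None,fx=3,fy=3)
bc=d['bed_centre']
def dr(q,c): cv2.polylines(im,[np.int32(3*proj(p,[bc+B@np.array(a) for a in q]))],True,c,1)
dr([(-.05,-.065,.01),(.05,-.065,.01),(.05,.065,.01),(-.05,.065,.01)],(0,255,255))
dr([(-.045,-.06,.01),(.045,-.06,.01),(.045,.06,.01),(-.045,.06,.01)],(0,255,255))
dr([(-.04,-.055,.03),(.04,-.055,.03),(.04,.055,.03),(-.04,.055,.03)],(0,0,255))
cv2.imwrite('pics/c13.png',im[330:780,400:1190])
E
```

```text
reproj 0.38596726584907515
centre in bed mm [-8.5894  0.5286 37.4393]
R in bed [[ 0.9908  0.0352  0.131 ]
 [-0.0351  0.9994 -0.003 ]
 [-0.1311 -0.0016  0.9914]]
```

View pics/c13.png

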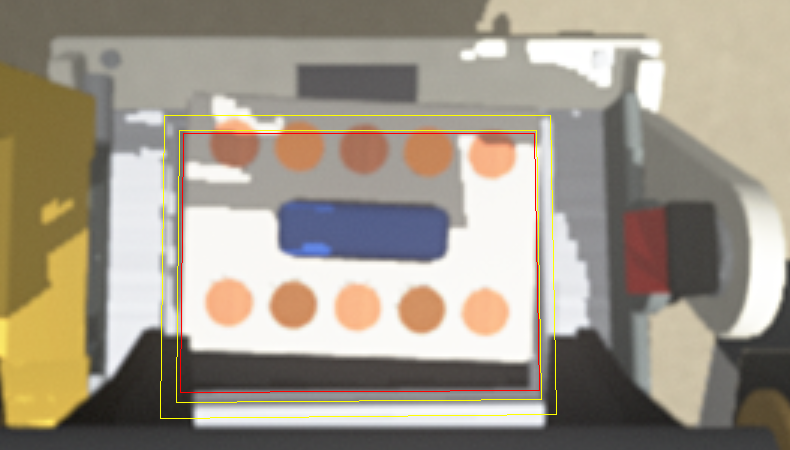

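```bash
python3 - <<'E'
from cp import *
s=robot.observe();print(s['ee_pos'],s['orientation'])
d,B=pts([.495,-.2002,.012,0,2.]);bc=d['bed_centre']
Rb=np.array([[0.9908,0.0352,0.131],[-.0351,.9994,-.003],[-.1311,-.0016,.9914]])
c=bc+B@np.array([-.0086,.0005,.0374]);R=B@Rb
g=c+R[:,2]*.019;print('centre',c,'grip pt',g,R[:,1],R[:,2])
T=cv2.Rodrigues(np.array(s['orientation']))[0]
print('TCP for grasp',g+T[:,2]*.019, 'tool z',T[:,2])
# seated
c=bc+B@np.array([0,0,.038]);g=c+B[:,2]*.019;print('seated grip pt',g,'TCP',g+T[:,2]*.019)
E
```

```text
[ 0.4794 -0.2008  0.2254] [-0.0253  3.0504  0.0385]
centre [ 0.4841 -0.1998  0.1281] grip pt [ 0.4784 -0.2     0.1462] [0.0206 0.9997 0.0134] [-0.3002 -0.0066  0.9539]
TCP for grasp [ 0.4801 -0.1995  0.1273] tool z [ 0.0905  0.0259 -0.9956]
seated grip pt [ 0.4836 -0.2003  0.1495] TCP [ 0.4853 -0.1998  0.1306]
```

Emit:
carry_out --pt "0.1 0.1 -4 0" --pt "0 0 -4 0" --pt "0 0 -1.2 0"

```text
clock: 15.6
ee_pos: [0.4804, -0.1999, 0.1304]
orientation: [-0.026, 3.05, 0.038]
force: [0.4, -0.0, 0.4]
gripper_width: 0.0694
```

Emit:
carry_out --pt "0 0 -0.3 0" --pt "0 0 -0.1 0" --pt "0 0 0 0" --jaw 0.3 --newtons 14

```text
clock: 15.98
ee_pos: [0.4819, -0.2015, 0.1288]
orientation: [-0.027, 3.048, 0.033]
force: [-0.9, 1.8, 0.0]
gripper_width: 0.0471
```

Emit:
carry_out --pt "0 0 0 0" --pt "0.2 0 1.2 0" --pt "0.8 0 0.8 0" --pt "0.5 0 0 0"

```text
clock: 16.48
ee_pos: [0.498, -0.2007, 0.1508]
orientation: [-0.027, 3.046, 0.035]
force: [-0.0, 0.0, -1.3]
gripper_width: 0.0441
```

```bash
python3 look.py 14 wrist ""
```

```text
16.475 [ 0.498 -0.201  0.151] [-0.027  3.046  0.035] [-0.02   0.031 -1.258] 0.04410591046404186 [-0.101  0.265 -0.353 -0.043 -0.861 -1.425]
```

View pics/wrist14.png

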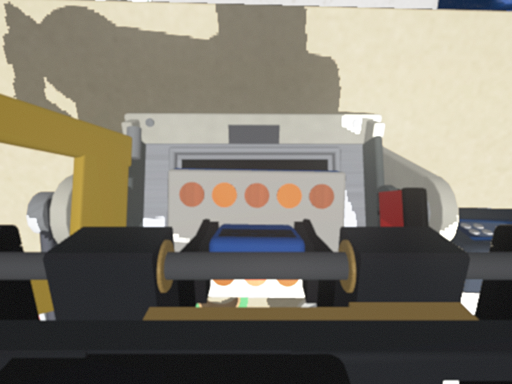

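Emit:
carry_out --pt "-0.4 0 -1 0" --pt "-0.2 0 -0.3 0"

```text
clock: 16.77
ee_pos: [0.4931, -0.2011, 0.1379]
orientation: [-0.029, 3.044, 0.033]
force: [-1.5, 0.5, 4.8]
gripper_width: 0.0439
```

```bash
python3 look.py 15 wrist ""
```

```text
16.775 [ 0.493 -0.201  0.138] [-0.029  3.044  0.033] [-1.486  0.464  4.777] 0.04394737861158141 [-0.102  0.272 -0.382 -0.044 -0.824 -1.422]
```

View pics/wrist15.png

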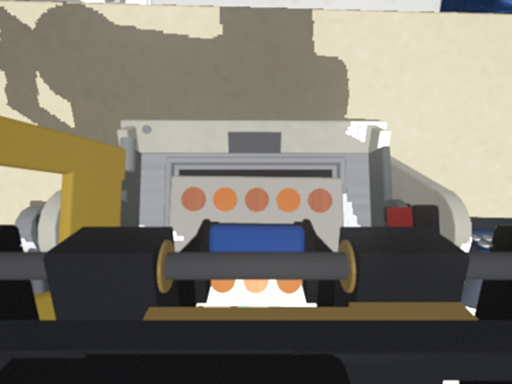

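Emit:
carry_out --pt "-0.3 0 -0.5 0"

```text
clock: 16.95
ee_pos: [0.4908, -0.2015, 0.1337]
orientation: [-0.029, 3.042, 0.031]
force: [-4.0, 1.7, 15.9]
gripper_width: 0.0437
```

Emit:
carry_out --pt "0 0 0 0" --pt "0 0 0 0" --pt "0 0 2 0" --pt "0 0 4 0" --pt "0 0 4 0" --jaw 0.8

```text
clock: 17.58
ee_pos: [0.4856, -0.2, 0.2293]
orientation: [-0.026, 3.057, 0.038]
force: [0.8, 0.5, -0.0]
gripper_width: 0.0692
```

```bash
python3 look.py 16 wrist ""; python3 - <<'E'
import cv2
p=cv2.imread('pics/wrist16.png');cv2.imwrite('pics/c16.png',cv2.resize(p[110:260,130:400],None,fx=2.9,fy=2.9,interpolation=cv2.INTER_CUBIC))
E
```

```text
17.575 [ 0.486 -0.2    0.229] [-0.026  3.057  0.038] [ 0.774  0.54  -0.039] 0.06919834118737732 [-0.103  0.175 -0.257 -0.039 -1.058 -1.433]
```

View pics/c16.png

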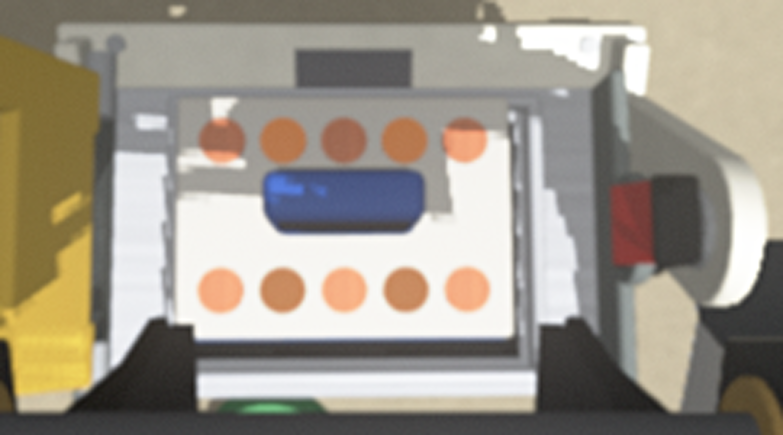

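```bash
python3 - <<'E'
from cp import *
p=cam('wrist',"w17.png");l=[(178,97),(509,97),(513,337),(177,337)]
uv=[(130+a/2.9,110+b/2.9) for a,b in l]
cpose(p,uv)
d,B=pts([.495,-.2002,.012,0,2.]);bc=d['bed_centre'];print(d)
im=cv2.resize(p['color'][:,:,::-1].copy(),None,fx=3,fy=3)
def dr(q,c): cv2.polylines(im,[np.int32(3*proj(p,[bc+B@np.array(a) for a in q]))],True,c,1)
dr([(-.05,-.065,.01),(.05,-.065,.01),(.05,.065,.01),(-.05,.065,.01)],(0,255,255))
dr([(-.04,-.055,.03),(.04,-.055,.03),(.04,.055,.03),(-.04,.055,.03)],(0,0,255))
cv2.imwrite('pics/c17.png',im[330:780,400:1190])
E
```

```text
reproj 0.4193094055559641
centre in bed mm [ 0.5493 -5.2971 35.1671]
R in bed [[ 1.     -0.002   0.0051]
 [ 0.002   0.9999 -0.0102]
 [-0.0051  0.0103  0.9999]]
{'axle_mid': array([ 0.495 , -0.2002,  0.125 ]), 'bed_centre': array([ 0.5077, -0.2   ,  0.0978]), 'frame_hinge': array([ 0.493 , -0.2802,  0.1313]), 'frame_edge': array([ 0.4399, -0.3436,  0.2469]), 'crank_grip': array([ 0.5605, -0.3674,  0.1391]), 'stand': array([ 0.495 , -0.2002,  0.    ])}
```

View pics/c17.png

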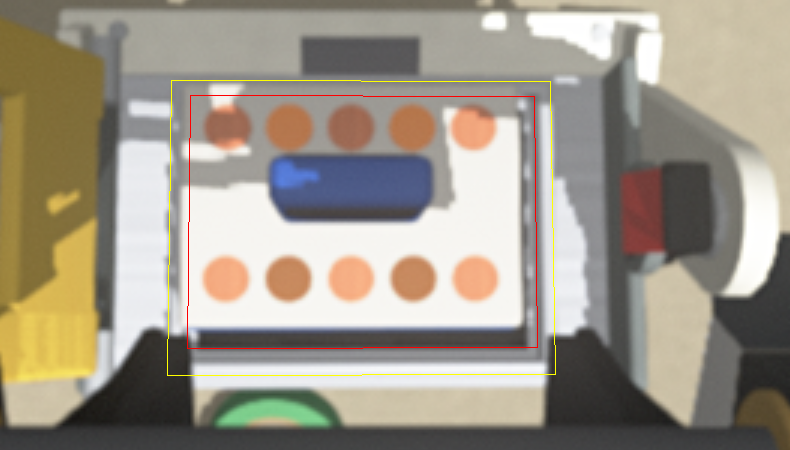

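Emit:
carry_out --pt "-1 -1 5.8 0" --pt "-1 -3 5 0" --pt "-1 -5 3 0" --pt "-0.5 -6 0 0" --pt "-0.5 -5 0 0" --pt "0 0 -4 0" --jaw 0

```text
clock: 18.42
ee_pos: [0.4467, -0.4061, 0.3301]
orientation: [-0.032, 3.047, 0.033]
force: [0.9, -0.3, -0.3]
gripper_width: 0.0176
```

```bash
python3 look.py 18 wrist,scene frame_edge
```

```text
18.425 [ 0.447 -0.406  0.33 ] [-0.032  3.047  0.033] [ 0.864 -0.332 -0.308] 0.01761652464049502 [-0.505  0.268  0.126 -0.067 -1.358 -1.033]
frame_edge wrist [(array([326.1, 177. ]), 0.92), (array([348.4, 189.4]), 0.48)]
frame_edge scene [(array([373.3, 141.5]), 0.84)]
```

View pics/wrist18.png

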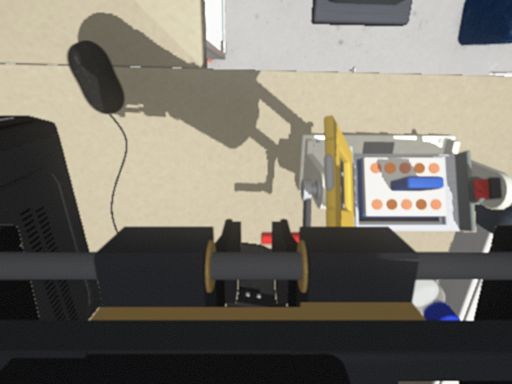

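```bash
python3 - <<'E'
from h import *
np.set_printoptions(precision=3,suppress=True)
p=cam('scene');print(onz(p,(432,163),0),onz(p,(405,150),0))
w=cam('wrist')
for z in (0,.2,.3):print(z,onz(w,(60,180),z),onz(w,(60,220),z))
for e in spotter.place_of(w,'frame_edge')[:1]+[]: print(e['centre'],tri([(w,e['centre']),(p,spotter.place_of(p,'frame_edge')[0]['centre'])]))
E
```

```text
[ 0.41  -0.792  0.   ] [ 0.556 -0.795  0.   ]
0 [ 0.531 -0.726  0.   ] [ 0.607 -0.741  0.   ]
0.2 [ 0.459 -0.595  0.2  ] [ 0.504 -0.604  0.2  ]
0.3 [ 0.424 -0.53   0.3  ] [ 0.453 -0.536  0.3  ]Traceback (most recent call last):
  File "<stdin>", line 6, in <module>
IndexError: list index out of range
```

View pics/scene18.png

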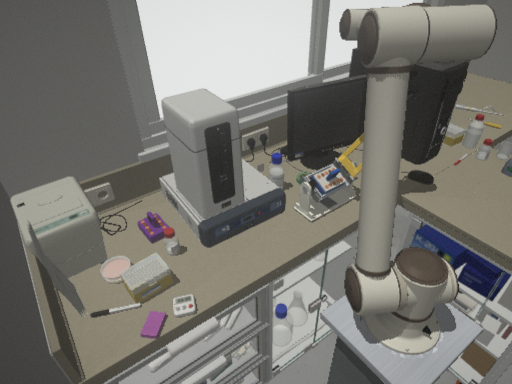

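Emit:
carry_out --pt "-0.4 0.6 -5 0" --pt "-0.3 0 -5 0" --pt "0 0 -0.5 0" --pt "0 3 0 0" --pt "0 3 0 0"

```text
clock: 19.45
ee_pos: [0.4451, -0.3371, 0.2352]
orientation: [-0.045, 3.033, 0.016]
force: [-0.2, -1.3, 0.5]
gripper_width: 0.0006
```

```bash
python3 look.py 19 wrist frame_edge
```

```text
19.45 [ 0.445 -0.337  0.235] [-0.045  3.033  0.016] [-0.226 -1.252  0.511] 0.0005744554085832329 [-0.388  0.223 -0.174 -0.059 -1.079 -1.127]
frame_edge wrist [(array([287.3, 236.5]), 0.66)]
```

View pics/wrist19.png

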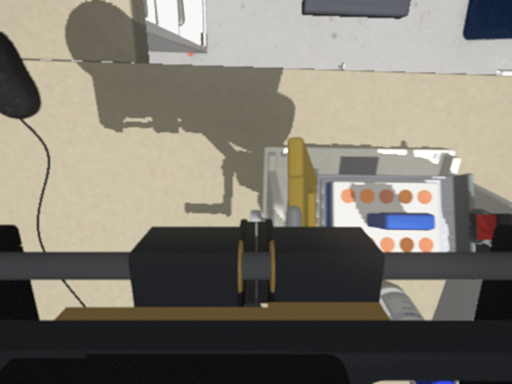

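Emit:
carry_out --pt "-0.3 0.5 -1.3 0" --pt "-0.2 2.5 -0.2 0" --pt "-0.2 2.5 -0.2 0" --pt "-0.2 2.5 -0.2 0"

```text
clock: 20.05
ee_pos: [0.4389, -0.2576, 0.2196]
orientation: [-0.046, 3.024, 0.009]
force: [0.1, -0.2, 0.7]
gripper_width: 0.0003
```

```bash
python3 look.py 20 wrist frame_edge
```

```text
20.05 [ 0.439 -0.258  0.22 ] [-0.046  3.024  0.009] [ 0.073 -0.249  0.704] 0.00033125234562855353 [-0.233  0.14  -0.328 -0.041 -0.991 -1.287]
frame_edge wrist []
```

View pics/wrist20.png

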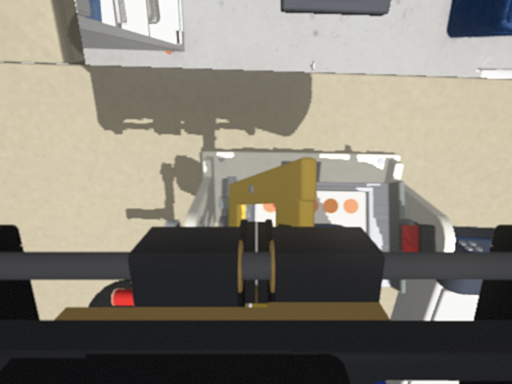

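Emit:
carry_out --pt "0 0 4.5 0" --pt "1 2.5 2 0" --pt "1.5 4 0 0" --pt "1.5 3.5 0 0" --pt "0.7 1.5 0 0" --pt "0 0 0 0" --pt "0 0 0 0"

```text
clock: 21.02
ee_pos: [0.4887, -0.1442, 0.2878]
orientation: [-0.042, 3.022, 0.006]
force: [0.1, 0.4, -0.6]
gripper_width: 0.0003
```

```bash
python3 look.py 21 wrist,scene frame_edge,frame_hinge
```

```text
21.025 [ 0.489 -0.144  0.288] [-0.042  3.022  0.006] [ 0.062  0.443 -0.57 ] 0.00025086028800169096 [ 0.031  0.083 -0.233 -0.002 -1.135 -1.573]
frame_edge wrist [(array([239.5, 150.4]), 0.96)]
frame_hinge wrist [(array([127.5, 157.7]), 0.78), (array([219.1, 134.4]), 0.17)]
frame_edge scene [(array([322.8, 177.4]), 0.92)]
frame_hinge scene [(array([345.1, 171.6]), 0.6)]
```

View pics/wrist21.png

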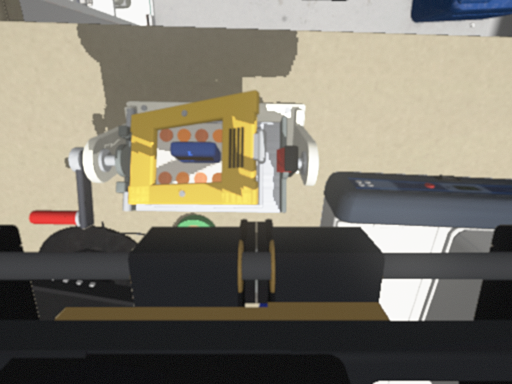

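Emit:
carry_out --pt "0 0 -4 0" --pt "0 0 -4 0" --pt "0 0 0 0" --pt "0 0 0 0"

```text
clock: 21.82
ee_pos: [0.4899, -0.1451, 0.2092]
orientation: [-0.04, 3.016, 0.004]
force: [-0.2, 0.6, -0.4]
gripper_width: 0.0008
```

```bash
python3 look.py 22 wrist,scene frame_edge,frame_hinge; python3 - <<'E'
from fit import *
w=cam('wrist')
for v in (.09,.0,.3): print(v,proj(w,pts([.495,-.2002,.012,0,v])[0]['frame_edge']),pts([.495,-.2002,.012,0,v])[0]['frame_edge'])
print([e['centre'] for e in spotter.place_of(w,'frame_edge')])
E
```

```text
21.825 [ 0.49  -0.145  0.209] [-0.04   3.016  0.004] [-0.21   0.571 -0.421] 0.0008307344497522257 [ 0.03   0.141 -0.371 -0.001 -0.934 -1.573]
frame_edge wrist []
frame_hinge wrist [(array([ 93.5, 181.4]), 0.75)]
frame_edge scene [(array([317.4, 180.2]), 0.89), (array([146.1, 281.7]), 0.49)]
frame_hinge scene [(array([347.1, 166.8]), 0.64)]
0.09 [[262.7886 188.8729]] [ 0.4842 -0.1393  0.1465]
0.0 [[263.4524 189.5219]] [ 0.4896 -0.1383  0.135 ]
0.3 [[254.4486 187.0066]] [ 0.472  -0.146   0.1728]
[[262.2, 188.2]]
```

View pics/wrist22.png

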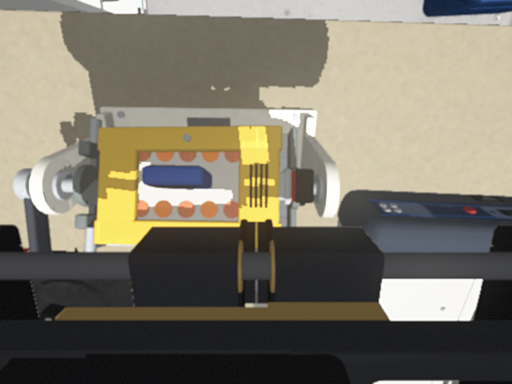

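Emit:
carry_out --pt "-0.3 0.3 -3 0" --pt "0 0 -2 0" --pt "0 0 -0.5 0"

```text
clock: 22.6
ee_pos: [0.4872, -0.1417, 0.1536]
orientation: [-0.04, 3.013, 0.005]
force: [0.4, -0.1, 0.1]
gripper_width: 0.0
```

Emit:
carry_out --pt "0 0 -0.7 0" --pt "0 0 -0.7 0"

```text
clock: 22.85
ee_pos: [0.4907, -0.1417, 0.1435]
orientation: [-0.043, 3.004, 0.003]
force: [1.2, 0.3, -0.5]
gripper_width: 0.0006
```

Emit:
carry_out --pt "-0.2 0 -0.7 0" --pt "0 0 -0.6 0"

```text
clock: 23.1
ee_pos: [0.4916, -0.1419, 0.1366]
orientation: [-0.048, 2.996, 0.0]
force: [-19.8, 9.6, 46.7]
gripper_width: 0.0003
```

```bash
python3 look.py 23 wrist ""
```

```text
23.1 [ 0.492 -0.142  0.137] [-0.048  2.996  0.   ] [-19.793   9.616  46.67 ] 0.00029645009859153166 [ 0.039  0.214 -0.492  0.005 -0.721 -1.581]
```

View pics/wrist23.png

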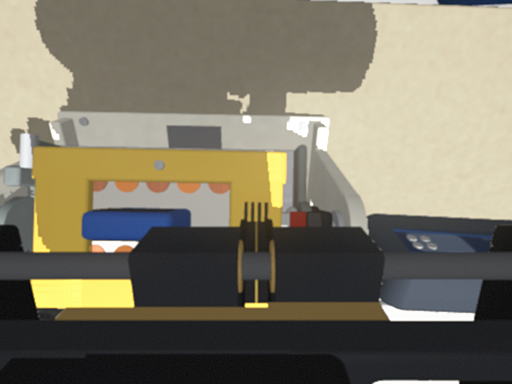

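Emit:
carry_out --pt "0 0 2.5 0" --pt "0 0 4 0" --pt "0 0 4 0"

```text
clock: 23.52
ee_pos: [0.4893, -0.1416, 0.2436]
orientation: [-0.048, 3.0, 0.001]
force: [1.7, 0.0, -0.1]
gripper_width: 0.0006
```

```bash
python3 look.py 24 wrist,scene ""; python3 - <<'E'
from cp import *
w=cam('wrist');im=cv2.resize(w['color'][:,:,::-1].copy(),None,fx=3,fy=3)
for v,c in ((0,(0,0,255)),(.09,(255,0,0))):
    d,B=pts([.495,-.2002,.012,0,v]);F=B@Rx(v);h=d['frame_hinge']
    q=[h+F@np.array(a) for a in [(-.048,.004,.004),(.048,.004,.004),(.048,.154,.004),(-.048,.154,.004)]]
    cv2.polylines(im,[np.int32(3*proj(w,q))],True,c,1)
cv2.imwrite('pics/c24.png',im[300:800,230:1020])
E
```

```text
23.525 [ 0.489 -0.142  0.244] [-0.048  3.     0.001] [ 1.68   0.005 -0.09 ] 0.0006298182776524727 [ 0.039  0.101 -0.33   0.003 -0.999 -1.579]
```

View pics/c24.png

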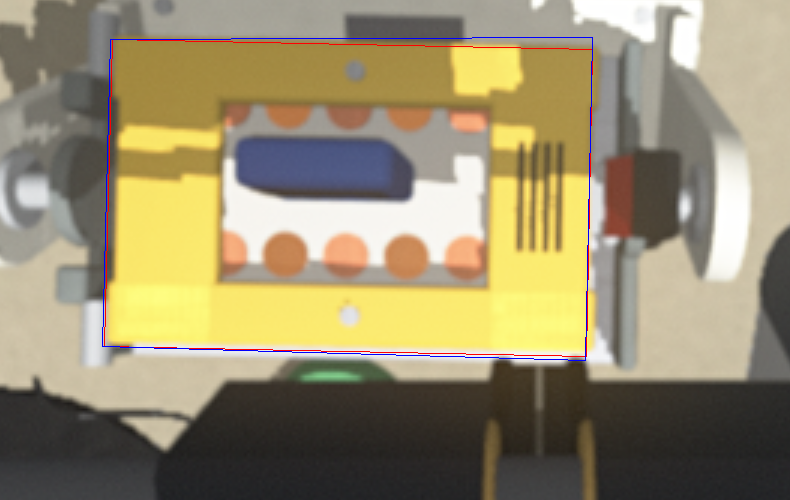

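Emit:
carry_out --pt "-0.3 -3.2 0 -0.02" --pt "-0.4 -3.1 0 0" --pt "0 0 -3 0" --pt "0 0 -3 0" --pt "0 0 0 0" --jaw 0.75

```text
clock: 24.3
ee_pos: [0.4797, -0.2058, 0.1772]
orientation: [-0.015, 3.004, 0.003]
force: [0.7, -0.5, -0.3]
gripper_width: 0.0426
```

```bash
python3 look.py 25 wrist ""
```

```text
24.3 [ 0.48  -0.206  0.177] [-0.015  3.004  0.003] [ 0.727 -0.514 -0.304] 0.042557783235639336 [-0.105  0.189 -0.392 -0.023 -0.854 -1.442]
```

View pics/wrist25.png

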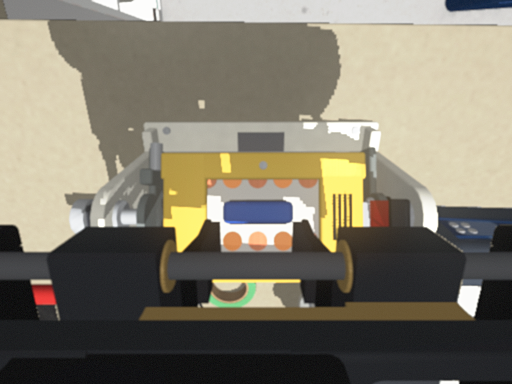

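Emit:
carry_out --pt "0 0 0 0" --pt "0 0 0 0" --pt "0 0 0 0"

```text
clock: 24.72
ee_pos: [0.4826, -0.206, 0.1816]
orientation: [-0.018, 2.996, 0.0]
force: [0.3, 0.7, -0.3]
gripper_width: 0.0642
```

Emit:
carry_out --pt "0 0 -2 0" --pt "0 0 -1.5 0"

```text
clock: 24.98
ee_pos: [0.4844, -0.2062, 0.1487]
orientation: [-0.019, 2.99, -0.002]
force: [0.8, 0.3, -0.4]
gripper_width: 0.0654
```

```bash
python3 look.py 26 wrist ""
```

```text
24.975 [ 0.484 -0.206  0.149] [-0.019  2.99  -0.002] [ 0.792  0.295 -0.377] 0.06537716009862693 [-0.104  0.223 -0.433 -0.022 -0.765 -1.44 ]
```

View pics/wrist26.png

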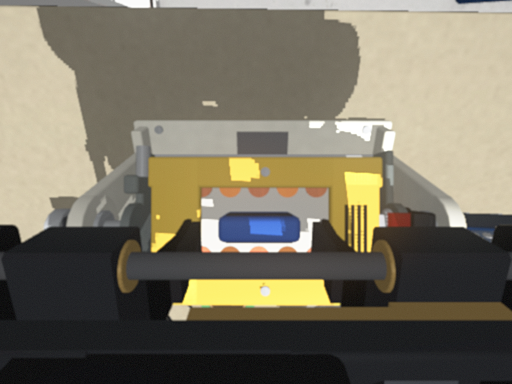

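Emit:
carry_out --pt "-0.3 0 -1.1 0" --pt "-0.1 0 -0.1 0" --pt "-0.1 0 -0.1 0" --pt "-0.1 0 -0.1 0" --jaw 0.3 --newtons 35

```text
clock: 25.52
ee_pos: [0.4792, -0.2056, 0.1346]
orientation: [-0.019, 2.987, -0.001]
force: [1.2, 1.4, 3.5]
gripper_width: 0.0435
```

Emit:
carry_out --pt "0 0 0 0"

```text
clock: 25.65
ee_pos: [0.4791, -0.2056, 0.1347]
orientation: [-0.019, 2.987, -0.001]
force: [0.3, 1.0, -1.9]
gripper_width: 0.0439
```

Emit:
carry_out --pt "-0.2 0 0.5 0"

```text
clock: 25.78
ee_pos: [0.4774, -0.2057, 0.1385]
orientation: [-0.018, 2.986, -0.0]
force: [17.8, -12.0, -38.0]
gripper_width: 0.0434
```

Emit:
carry_out --pt "-0.2 0 0.4 0"

```text
clock: 25.9
ee_pos: [0.4772, -0.2057, 0.1387]
orientation: [-0.016, 2.983, 0.001]
force: [22.5, -11.1, -42.2]
gripper_width: 0.0435
```

Emit:
carry_out --pt "0 0 0.1 0"

```text
clock: 26.02
ee_pos: [0.4774, -0.2058, 0.1382]
orientation: [-0.016, 2.984, 0.001]
force: [2.0, 0.3, -0.4]
gripper_width: 0.0441
```

Emit:
carry_out --pt "0 0 -0.1 0"

```text
clock: 26.15
ee_pos: [0.4778, -0.2059, 0.1372]
orientation: [-0.016, 2.984, 0.001]
force: [1.0, -0.0, 0.5]
gripper_width: 0.0435
```

```bash
python3 look.py 27 wrist ""
```

```text
26.15 [ 0.478 -0.206  0.137] [-0.016  2.984  0.001] [ 0.975 -0.004  0.547] 0.043459752126974664 [-0.106  0.225 -0.464 -0.027 -0.726 -1.435]
```

View pics/wrist27.png

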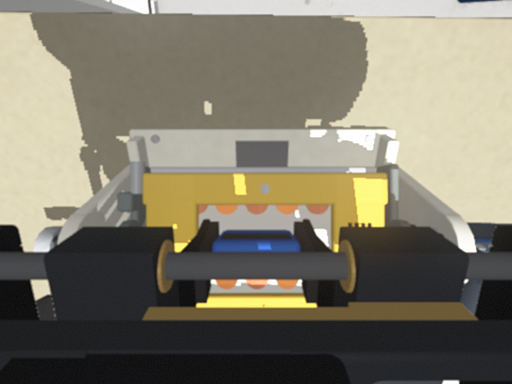

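Emit:
carry_out --pt "-0.1 0 0.4 0" --pt "-0.1 0 0.4 0" --pt "-0.1 0 0.4 0"

```text
clock: 26.58
ee_pos: [0.4772, -0.2058, 0.1388]
orientation: [-0.013, 2.98, 0.004]
force: [18.3, -8.5, -32.5]
gripper_width: 0.0438
```

```bash
python3 look.py 28 wrist ""
```

```text
26.575 [ 0.477 -0.206  0.139] [-0.013  2.98   0.004] [ 18.293  -8.544 -32.542] 0.043779115857684466 [-0.108  0.221 -0.463 -0.031 -0.726 -1.433]
```

Emit:
carry_out --pt "0 0 -0.2 0"

```text
clock: 26.75
ee_pos: [0.4779, -0.206, 0.1364]
orientation: [-0.014, 2.98, 0.003]
force: [1.4, 0.6, 1.1]
gripper_width: 0.0437
```

Emit:
carry_out --pt "0 0 0 0" --pt "0 0 0 0" --pt "0 0 0 0" --pt "0 0 3 0" --pt "0 0 5 0" --pt "0 0 5 0" --jaw 0.75

```text
clock: 27.5
ee_pos: [0.472, -0.2055, 0.2679]
orientation: [-0.012, 2.991, 0.006]
force: [1.2, 1.8, 0.5]
gripper_width: 0.0655
```

```bash
python3 look.py 29 wrist,scene crank_grip,axle_mid; python3 - <<'E'
from fit import *
w=cam('wrist')
l=spotter.place_of(w,'crank_grip');print([(e['centre'],e['confidence'],onz(w,e['centre'],.139)) for e in l])
E
```

```text
27.5 [ 0.472 -0.206  0.268] [-0.012  2.991  0.006] [1.209 1.768 0.512] 0.06545148116392625 [-0.108  0.093 -0.267 -0.024 -1.062 -1.445]
crank_grip wrist []
axle_mid wrist []
crank_grip scene [(array([345.8, 154.6]), 0.72), (array([147.2, 285.3]), 0.39)]
axle_mid scene [(array([326.4, 174.8]), 0.83)]
[]
```

View pics/wrist29.png

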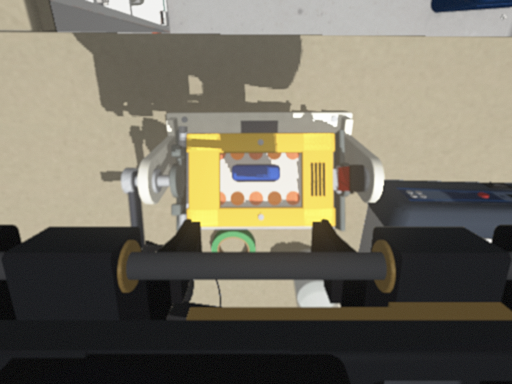

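Emit:
carry_out --pt "0.5 -2 1.5 0.18" --pt "0.5 -2 1 0.18" --pt "0.5 -2 1 0.18" --pt "0.5 -2 0 0.18" --pt "0.5 -2 0 0.18" --pt "0.5 -1.5 0 0.18" --pt "0.5 -1.5 0 0.18" --pt "0.5 -1 0 0.18" --jaw 0.65

```text
clock: 28.9
ee_pos: [0.5094, -0.3485, 0.2899]
orientation: [-2.072, 2.233, 0.17]
force: [0.2, 0.3, 0.7]
gripper_width: 0.0564
```

```bash
python3 look.py 30 wrist,scene crank_grip,axle_mid; python3 - <<'E'
from fit import *
p=cam('scene');print(onz(p,(322,160),0),onz(p,(290,157),.1),onz(p,(372,125),.1))
w=cam('wrist')
l=spotter.place_of(w,'crank_grip');print([(e['centre'],e['confidence'],onz(w,e['centre'],.139)) for e in l])
print(cv2.Rodrigues(np.array(robot.observe()['orientation']))[0])
E
```

```text
28.9 [ 0.509 -0.348  0.29 ] [-2.072  2.233  0.17 ] [0.162 0.299 0.653] 0.0563610519289985 [-0.405  0.386  0.219 -0.128 -1.469  0.348]
crank_grip wrist [(array([202.9, 144.6]), 0.61)]
axle_mid wrist []
crank_grip scene [(array([349.3, 152.9]), 0.93), (array([147.9, 285. ]), 0.75)]
axle_mid scene [(array([326.6, 178.2]), 0.97)]
[ 0.7337 -0.4141  0.    ] [ 0.7218 -0.2044  0.1   ] [ 0.7077 -0.7098  0.1   ]
[([201.1, 142.7], 0.75, array([ 0.5612, -0.3676,  0.139 ]))]
[[-0.0807 -0.9967 -0.0051]
 [-0.9869  0.0792  0.1409]
 [-0.1401  0.0164 -0.99  ]]
```

View pics/wrist30.png

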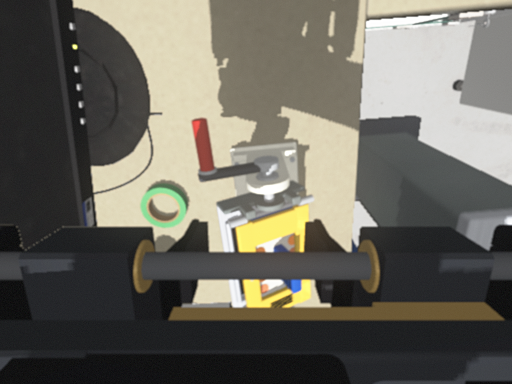

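View pics/scene30.png

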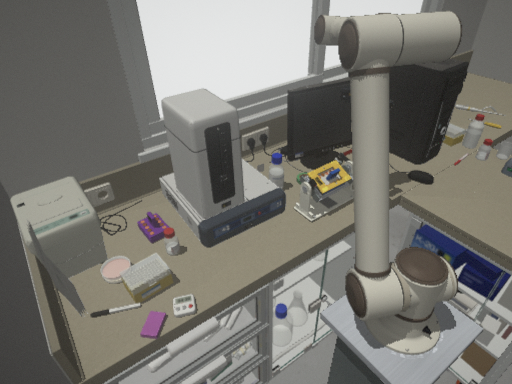

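Emit:
carry_out --pt "2.6 -1 -3 0.05" --pt "2.6 -0.9 -4 0.04" --pt "0 0 -2 0" --pt "0 0 0 0"

```text
clock: 29.85
ee_pos: [0.5626, -0.366, 0.2033]
orientation: [-2.167, 2.143, 0.162]
force: [-0.4, 0.1, 0.6]
gripper_width: 0.0567
```

```bash
python3 look.py 31 wrist crank_grip; python3 - <<'E'
from fit import *
w=cam('wrist')
l=spotter.place_of(w,'crank_grip');print([(e['centre'],e['confidence'],onz(w,e['centre'],.139)) for e in l])
print(cv2.Rodrigues(np.array(robot.observe()['orientation']))[0])
E
```

```text
29.85 [ 0.563 -0.366  0.203] [-2.167  2.143  0.162] [-0.446  0.134  0.579] 0.056729074710936564 [-0.395  0.524  0.226 -0.126 -1.34   0.439]
crank_grip wrist [(array([259.4, 189.5]), 0.94)]
[([260.5, 190.3], 0.69, array([ 0.5582, -0.3665,  0.139 ]))]
[[ 0.0112 -0.9999 -0.0067]
 [-0.9909 -0.012   0.1344]
 [-0.1344  0.0052 -0.9909]]
```

View pics/wrist31.png

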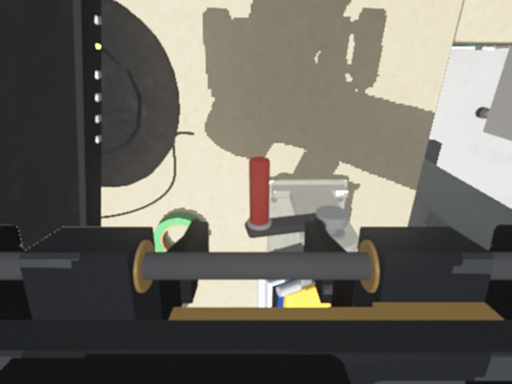

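Emit:
carry_out --pt "-0.3 0 -3.5 0" --pt "-0.1 -0.2 -3 0" --pt "0 0 -1.5 0"

```text
clock: 30.42
ee_pos: [0.5619, -0.3705, 0.1326]
orientation: [-2.165, 2.139, 0.131]
force: [0.7, -0.4, 0.5]
gripper_width: 0.0567
```

```bash
python3 look.py 32 wrist ""
```

```text
30.425 [ 0.562 -0.37   0.133] [-2.165  2.139  0.131] [ 0.691 -0.396  0.473] 0.05667421913871298 [-0.401  0.568  0.123 -0.13  -1.174  0.467]
```

View pics/wrist32.png

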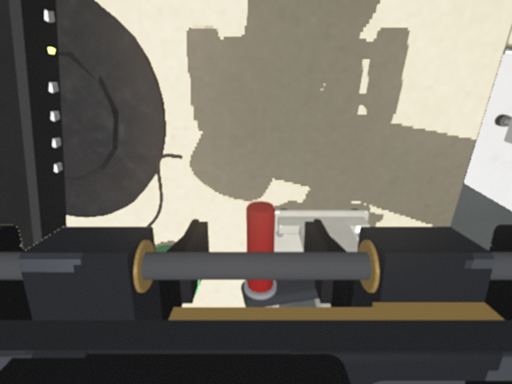

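Emit:
carry_out --pt "-0.2 0.1 -1.3 0" --pt "-0.1 0.1 -0.2 0" --pt "0 0 0 0" --pt "0 0 0 0" --pt "0 0 0 0" --jaw 0.05 --newtons 25

```text
clock: 31.1
ee_pos: [0.5598, -0.3687, 0.119]
orientation: [-2.166, 2.138, 0.126]
force: [-0.1, -0.7, -1.4]
gripper_width: 0.0149
```

Emit:
carry_out --pt "0 0 0 0"

```text
clock: 31.22
ee_pos: [0.5598, -0.3687, 0.119]
orientation: [-2.166, 2.138, 0.126]
force: [0.9, -1.0, -2.1]
gripper_width: 0.0147
```

Emit:
carry_out --pt "-0.3 0 1.2 0" --pt "-0.5 0 1.1 0" --pt "-0.7 0 1.0 0"

```text
clock: 31.6
ee_pos: [0.5475, -0.3688, 0.1484]
orientation: [-2.161, 2.137, 0.12]
force: [5.5, -2.6, -9.0]
gripper_width: 0.0152
```

Emit:
carry_out --pt "-1.1 0 0.8 0" --pt "-1.2 0 0.7 0" --pt "-1.3 0 0.45 0" --pt "-1.4 0 0.15 0"

```text
clock: 32.1
ee_pos: [0.5136, -0.3695, 0.1756]
orientation: [-2.149, 2.121, 0.063]
force: [11.1, 1.6, -2.0]
gripper_width: 0.0155
```

```bash
python3 look.py 33 wrist,scene ""
```

```text
32.1 [ 0.514 -0.369  0.176] [-2.149  2.121  0.063] [11.107  1.576 -1.99 ] 0.015547673424916248 [-0.435  0.446  0.031 -0.141 -1.157  0.505]
```

View pics/scene33.png

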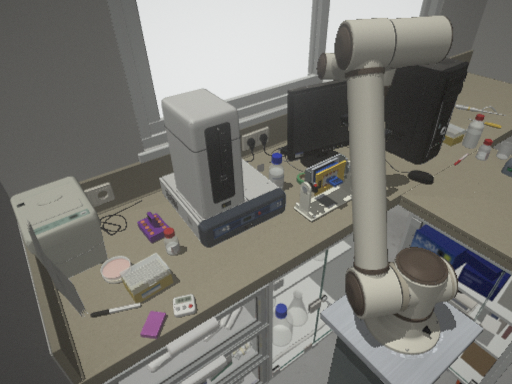

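Emit:
carry_out --pt "-1.5 0 0.1 0" --pt "-1.5 0 -0.1 0" --pt "-1.5 0 -0.3 0" --pt "-1.4 0 -0.6 0"

```text
clock: 32.7
ee_pos: [0.4738, -0.3702, 0.178]
orientation: [-2.136, 2.098, -0.008]
force: [11.1, 5.3, 4.4]
gripper_width: 0.0148
```

```bash
python3 look.py 34 wrist,scene crank_grip
```

```text
32.7 [ 0.474 -0.37   0.178] [-2.136  2.098 -0.008] [11.061  5.263  4.427] 0.01481267199868779 [-0.47   0.373 -0.076 -0.157 -1.077  0.56 ]
crank_grip wrist [(array([255.1, 246.3]), 0.81)]
crank_grip scene []
```

View pics/wrist34.png

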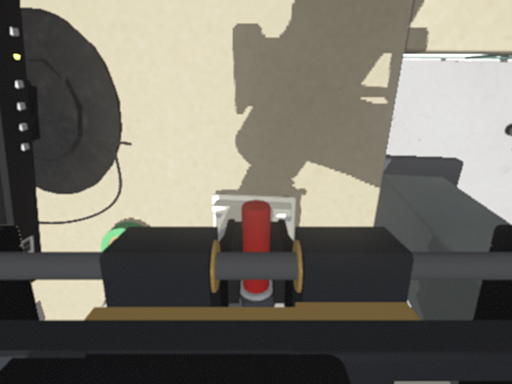

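Emit:
carry_out --pt "-1.3 0 -1.0 0" --pt "-1.2 0 -1.2 0" --pt "-1.0 0 -1.3 0"

```text
clock: 33.28
ee_pos: [0.4516, -0.3707, 0.1606]
orientation: [-2.133, 2.079, -0.059]
force: [1.7, 7.0, 13.7]
gripper_width: 0.0152
```

```bash
python3 look.py 35 wrist,scene ""
```

```text
33.275 [ 0.452 -0.371  0.161] [-2.133  2.079 -0.059] [ 1.695  7.046 13.73 ] 0.015152655634665982 [-0.492  0.348 -0.159 -0.174 -0.988  0.608]
```

View pics/wrist35.png

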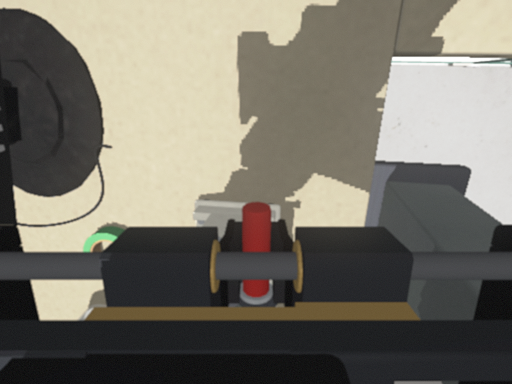

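View pics/scene35.png

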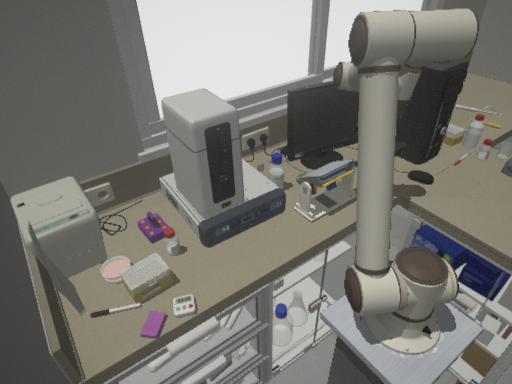

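Emit:
carry_out --pt "-0.9 0 -1.3 0" --pt "-0.7 0 -1.4 0" --pt "-0.4 0 -1.3 0"

```text
clock: 33.75
ee_pos: [0.4376, -0.3709, 0.1348]
orientation: [-2.132, 2.067, -0.089]
force: [-2.7, 4.1, 10.4]
gripper_width: 0.0151
```

Emit:
carry_out --pt "-0.2 0 -1.2 0" --pt "0 0 -1.0 0"

```text
clock: 34.0
ee_pos: [0.4355, -0.3716, 0.1229]
orientation: [-2.137, 2.061, -0.097]
force: [-9.9, 6.2, 31.1]
gripper_width: 0.015
```

```bash
python3 look.py 36 wrist,scene ""
```

```text
34.0 [ 0.435 -0.372  0.123] [-2.137  2.061 -0.097] [-9.89   6.174 31.134] 0.01498034582811272 [-0.51   0.361 -0.243 -0.194 -0.869  0.665]
```

View pics/scene36.png

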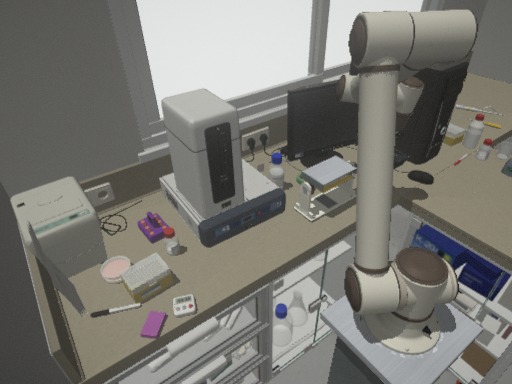

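View pics/wrist36.png

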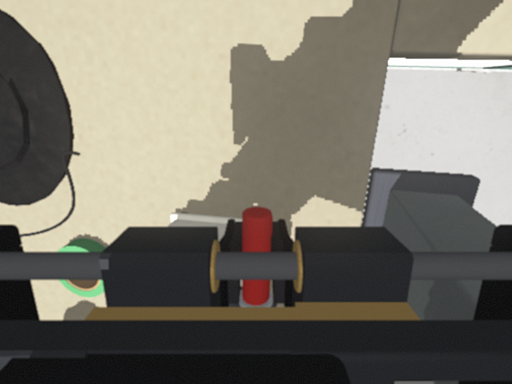

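Emit:
carry_out --pt "0 0 -0.8 0"

```text
clock: 34.22
ee_pos: [0.4356, -0.3721, 0.1223]
orientation: [-2.14, 2.058, -0.103]
force: [-9.3, 10.2, 30.4]
gripper_width: 0.0152
```

Emit:
carry_out --pt "0 0 0 0" --pt "0 0 0 0" --jaw 0.5

```text
clock: 34.48
ee_pos: [0.4357, -0.3724, 0.127]
orientation: [-2.141, 2.055, -0.11]
force: [-0.3, -1.2, 0.6]
gripper_width: 0.0279
```

Emit:
carry_out --pt "0 0 0 0" --pt "0 0 3 0" --pt "0 0 5 0" --pt "0 0 5 0" --pt "0 0 5 0" --pt "-1 0 5 0"

```text
clock: 35.22
ee_pos: [0.4218, -0.3697, 0.3554]
orientation: [-2.144, 2.06, -0.08]
force: [0.3, -0.7, 0.4]
gripper_width: 0.0436
```

```bash
python3 look.py 37 wrist,scene crank_grip; python3 - <<'E'
from fit import *
p=cam('wrist');q=cam('scene')
for v in (2.705,2.6): 
    d,B=pts([.495,-.2002,.012,v,0]);print(v,d['crank_grip'],proj(p,d['crank_grip']))
E
```

```text
35.225 [ 0.422 -0.37   0.355] [-2.144  2.06  -0.08 ] [ 0.338 -0.653  0.37 ] 0.04357574366391054 [-0.518  0.183  0.1   -0.151 -1.396  0.577]
crank_grip wrist [(array([274.1, 154.3]), 0.76)]
crank_grip scene [(array([374.3, 169.7]), 0.65)]
2.705 [ 0.4336 -0.3689  0.1391] [[273.3101 153.3507]]
2.6 [ 0.4354 -0.3689  0.1457] [[271.3105 154.447 ]]
```

View pics/wrist37.png

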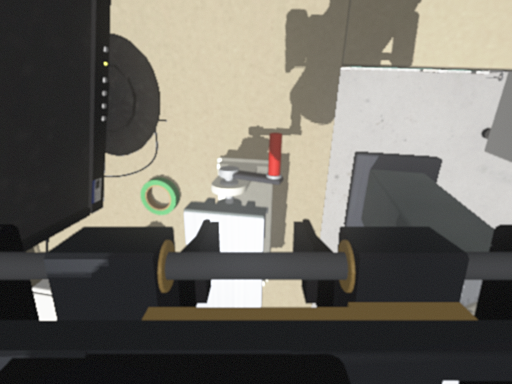

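View pics/scene37.png

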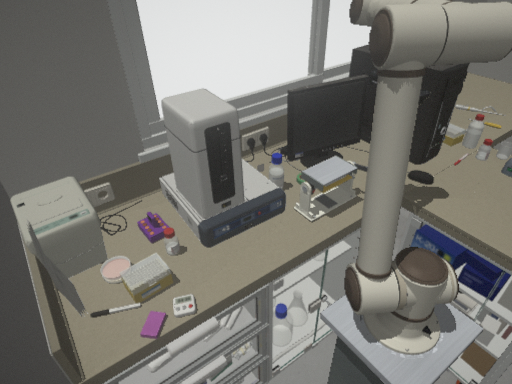

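```bash
python3 - <<'E'
from h import *
p=cam('scene');q=cam('side','side38.png')
a=cv2.resize(p['color'][140:225,280:380,::-1],None,fx=7.5,fy=7,interpolation=cv2.INTER_CUBIC)
cv2.imwrite('pics/c38.png',a)
E
```

```text
(no output)
```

View pics/c38.png

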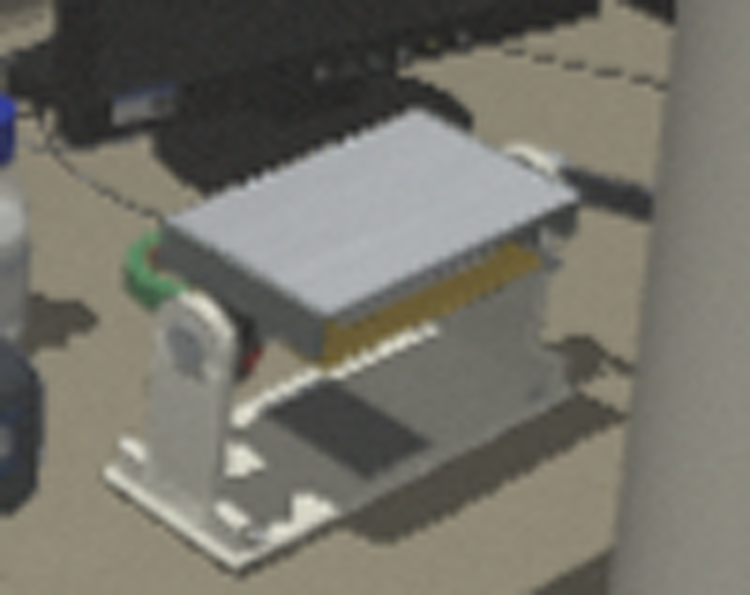

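View pics/side38.png

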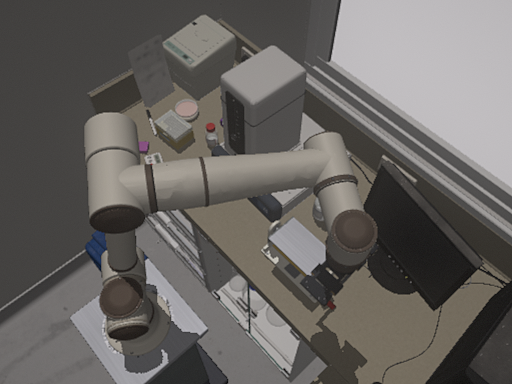

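```bash
python3 - <<'E'
from h import *
s=robot.observe();print(s['clock'],s['force'],s['joint_velocities'])
print(robot.job_done())
E
```

```text
35.625 [-0.38010302  0.17429476  0.47011143] [ 0.00301737 -0.0006351   0.00538598  0.00284295  0.00112889 -0.00010741]
the job is handed in; nothing more can be done
None
```

I handed the job in at 35.6 s. The bed hangs upside down against its stop, and the yellow frame looks locked over the cassette. The job gives no verdict, so what follows rests on my own checks.

- **Placing:** The first time, the cassette came to rest on the front lip, about 8.6 mm off centre and tilted 7.5 degrees. I took it again, shifted it up the slope and released it. It then lay flat, within 1 degree, about 5 mm towards the crank side. That was my reading of the picture; the height came out at 35 mm against the 38 mm expected, which I put down to measuring error.
- **Locking:** I swung the frame over and pressed its ribbed edge. The force reached about 50 N, much more than the 6 to 10 N needed. Afterwards the red nose lay over the tongue and the frame's outline matched the shut position.
- **Tugging:** I tugged twice by the grip, the wrist reading about 38 to 49 N. Both times the cassette stopped after about 4 mm and the frame stayed shut.
- **Turning:** I gripped the crank and turned it over the top until the force jumped to about 31 N at the stop. The handle's position in the wrist picture agrees with the full 2.705 rad, within about 1 pixel, and the bed looks level in the scene picture.
- **Final state:** The gripper is clear of everything, with no force on it. The timer, tip box and small bottle look unmoved in the pictures; I did not measure them again.
- **Not checked:** Once the bed was over, its underside hid the cassette. I could see the frame still shut against the bed, but not the cassette itself.

Over the run the tool slowly tilted, by about 8 to 10 degrees. The moves cannot correct that, but it caused no trouble.

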